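# Fetch a kiln prop out of a deep slot with sprung tongs

## Robot

A 6-joint arm with a two-finger parallel gripper is mounted at the origin on a cart in front of the work surface, level with it; the furniture and walls round the work are solid. World frame = base frame: x ahead of the robot, y to its left, z up, the work surface at z = 0. Lengths are in m, angles in rad, forces in N, time in s.
With the tool pointing down it reaches from about 0.35 to 0.85 m from the base axis. Payload 8.1 kg.
Tool frame: the origin (TCP) lies on the centre line of the jaws, within the pads' length; the fingertips stand 14 mm ahead of it and the grasp point (between the pads) lies 5 mm behind it; z points along the fingers, y is the direction in which the jaws open and shut (so a half turn about z gives the same grasp; the last joint's range is limited). The gripper opens to 93 mm and grips with 3 to 60 N. Pads are 15 mm wide; open, the fingers measure 128 mm over their backs; the gripper's body (75 mm by 188 mm) begins 65 mm behind the grasp point.
Start: joints at [-0.085, 0.13, 1.488, -0, 1.523, -0.085], TCP at [0.6, 0, 0.233] pointing down, gripper open.
Joint ranges: [-2.96, 2.96], [-0.89, 2.26], [0.02, 2.5], [-1.34, 4.48], [0, 2.73], [-2.66, 2.66]. Speed limits (rad/s): [2.39, 2.39, 2.79, 3.14, 3.14, 3.14].

## Interface

Orientations are given as a rotation vector (axis times angle).
In Python, from plant import robot gives the robot as it stands.
- The arm moves only by the tool jog_arm, never from a script. Its argument "steps" is a list of rows, each a list of 7 numbers: the closure, from 0 (fully open) to 1 (shut), then the shift along the tool's x, y, z in m, then the turn, a rotation vector about the tool's x, y, z in rad. In form: [[jaw, tx, ty, tz, rx, ry, rz], ...]. A call has 1 to 5 rows; each row is the pose to reach, as a shift and turn from the pose measured when the call began, along the tool's axes at that moment; what a row does not reach only later rows make up. A row lasts 1/8 s, in which the tool goes at most 62.5 mm and 10.7 degrees, less where a joint would pass 70% of its speed; a pose out of reach is approached as far as the arm can. A call with a gripper value outside its range is refused whole. The fingers move at their own pace and stop on an object; "force" is the grip in N (left out, the last holds). Time passes only in rows, so rows that repeat a pose let the fingers close. It gives the time, the measured TCP pose, the force and the opening at its end, in the units of the state.
- robot.read_state(): the state, without advancing time (a new reading comes with each control period).
- robot.read_camera(name): name is "scene" or "side" or "wrist"; returns a dict with "image" (384x512x3 uint8, red, green, blue), "mtx" (3x3 intrinsics, pixels), "D" ([k1, k2, p1, p2, k3] as OpenCV has them; the pictures are not rectified), "extrinsics" (4x4, takes a point from camera to world coordinates); the wrist camera has in their place "tool_from_camera" (4x4, takes a point from camera to tool coordinates, whose origin is the TCP and whose axes are the flange's). Camera axes: x right, y down, z forward; pixel columns grow to the right and rows downward; lengths in m; the calibration is good to about 2 mm. A picture is of the moment at which its call begins: read the wrist's pose just before it. There is no depth.
- robot.close_job(): hands the job in, once; it reports no verdict.
The state is a dict: "t": time; "q": joint angles; "dq": joint speeds; "joint_torque": joint torques, N m; "tool_pos": TCP position; "orientation": TCP orientation; "force": force on the tool from outside, world axes, zero at the start; "wrist_torque": the same for the moment, N m; "opening": finger opening in m.
Only numpy, scipy, OpenCV 4.12 (cv2) and the standard library are available. Lean on these libraries where they do the work, as an engineer would, in place of code of your own. Each camera call takes 0.05 s, during which the arm holds its last target.

## Task

Take the sprung tongs out of their green stand and use them, not the gripper itself, to fetch the white prop out of its deep slot in the leaning rack, and stand it upright inside the empty ring on the kiln shelf. Then put the tongs back upright in their stand, all the way down. Leave the brown prop in its slot and do not disturb the blue tub or the tape roll.

Things in the scene. Friction and masses are not known exactly. Their poses are not given: they have to be found in the camera images.
- tongs_grip (a point): Sprung parallel tongs, loose, 80 g, 152 mm long, upright in the green stand, jaws down. Point midway between the two ribbed orange grip plates; z to the top end, y the line along which they close. Plates: 22 mm wide (x), 44 mm tall (z, point at mid-height), 50 mm over their flat outer faces at rest; the tongs end 22 mm above this point. Below z -20 mm the legs run inward to the jaws.
- tongs_tip (a point): Point midway between the two jaw tips, at their lower ends: 130 mm below tongs_grip on the tongs' axis; same axes. Jaws are rubber-faced, 10 mm wide (x), 4 mm thick (y), rubber over the lowest 14 mm, gap 28 mm between their inner faces at rest (36 mm over the outer faces).
- tongs_left (a joint): How far the left leg has moved in, m: 0 open at rest, 0.010 stop. Squeezing the plates moves both legs in parallel by the same amount, so the jaw gap is 28 mm minus twice this (0.007 on a prop) and shrinks exactly as the plates' width does. Spring: 4 N on each plate to start moving, plus 0.6 N per mm of this value; the legs open again when let go.
- stand_floor (a point): Green stand fixed to the bench. Centre of the inner floor of its upright pocket, 6 mm above the bench, where the jaw tips rest. Pocket 15 mm (x) by 44 mm (y), 56 mm deep, then a flared rim that widens the mouth by about 4 mm on each side and ends 73 mm above the bench. The tongs stand with their y along the stand's y (either way round).
- slot_left (a point): Light wooden rack, fixed, 87 mm high, with two narrow slots leaning towards the robot. Mouth centre of the left (+y) slot; z points out along the slot's axis, 30 degrees from vertical, y along its long, level side. Slot 18 mm (x) by 46 mm (y), 60 mm deep, flat floor square to the axis; walls 8 mm, partition 20 mm. An 8 mm sight slit, full height, in the robot-side wall shows the inside.
- slot_right (a point): Centre of the mouth of the right (-y) slot, 66 mm from the left one; same sizes and axes.
- white_prop_center (a point): White ceramic kiln prop, loose, about 15 g: cylinder 14 mm in diameter, 24 mm tall, standing on the floor of one of the two slots and leaning on its robot-side wall. The point is its centre, half-way up; z is its own axis.
- brown_prop_center (a point): Terracotta-brown prop of the same size in the other slot, to be left there. The point is its centre.
- spot (a point): Centre of the empty dark ring (28 mm outer diameter) on the top face, 12 mm above the bench, of the kiln shelf: an off-white slab 120 (x) x 140 (y) x 12 mm, fixed. The ring lies 32 mm to -x of the slab's centre. Two white props (14 mm by 24 mm, fixed) stand on the other rings, at x +66, y +42 and -42 mm from this point in its axes.
- blue_tub_center (a point): Blue tub with white lid, 75 mm diameter, 77 mm tall, loose bystander; centre.
- tape_center (a point): Roll of masking tape lying flat, 100 mm diameter, 24 mm tall, loose bystander; centre.
There are look-alikes about, which are no part of the job. What is shaped like the part that bears tongs_grip but purple is not meant. Of the things shaped like the part that bears stand_floor, the green one is meant.

How it is judged:
By the outcome, as a careful person would: the job done as asked, in the order asked, and still so for the second after the job is handed in, with the robot touching nothing.
It also fails if it takes over 58 s, if anything falls off the work surface, if the arm or the gripper's body presses on something with over 40 N, if the wrist force passes 120 N, or if a joint passes its speed limit or range.

## Working session

There is one attempt and no reset: what is moved stays moved. The work goes in short steps, Python scripts to look and compute and a tool call to move; the robot and the scene stay as the last step left them, time stands still between calls to the robot, and variables do not carry over. Pictures are saved under pics/ and viewed, and the job is handed in when it is done.

Besides the shell and the picture viewer there is one more tool, called after "Emit:" as name(argument=value, ...) on one line, values as JSON. jog_arm: Moves the arm, as the interface text tells. Its arguments: {"type":"object","properties":{"steps":{"type":"array"},"force":{"type":"number"}},"required":["steps"]}

```bash
ls; mkdir -p pics; cat > h.py <<'E'
import numpy as np, cv2
from scipy.spatial.transform import Rotation as R
from plant import robot
def cam(name):
    s=robot.read_state(); c=robot.read_camera(name)
    if name=='wrist':
        T=np.eye(4);T[:3,:3]=R.from_rotvec(s['orientation']).as_matrix();T[:3,3]=s['tool_pos']
        c['E']=T@np.array(c['tool_from_camera'])
    else: c['E']=np.array(c['extrinsics'])
    c['mtx']=np.array(c['mtx']);c['D']=np.array(c['D'],float)
    return c
def save(c,fn): cv2.imwrite(fn,c['image'][:,:,::-1])
def ray(c,uv):
    p=cv2.undistortPoints(np.array([[uv]],float),c['mtx'],c['D'])[0,0]
    d=c['E'][:3,:3]@np.array([p[0],p[1],1]); return c['E'][:3,3],d/np.linalg.norm(d)
def onz(c,uv,z):
    o,d=ray(c,uv); return o+d*(z-o[2])/d[2]
def tri(rays):
    A=np.zeros((3,3));b=np.zeros(3)
    for o,d in rays:
        P=np.eye(3)-np.outer(d,d);A+=P;b+=P@o
    x=np.linalg.solve(A,b); return x,[float(np.linalg.norm((np.eye(3)-np.outer(d,d))@(x-o))) for o,d in rays]
def proj(c,X):
    W=np.linalg.inv(c['E']); X=np.atleast_2d(np.array(X,float))
    return cv2.projectPoints(X,cv2.Rodrigues(W[:3,:3])[0],W[:3,3],c['mtx'],c['D'])[0][:,0]
E
python3 - <<'E'
from h import *
import pickle
np.set_printoptions(precision=4,suppress=True)
for n in ['scene','side','wrist']:
    c=cam(n); save(c,f'pics/{n}0.png'); pickle.dump(c,open(f'{n}0.pkl','wb')); print(n,c['E'],c['mtx'],c['D'])
print(robot.read_state())
E
```

```text
pics
scene [[ 0.5033 -0.4213  0.7545 -0.2274]
 [-0.8641 -0.2489  0.4374 -0.4777]
 [ 0.0035 -0.8721 -0.4893  0.6247]
 [ 0.      0.      0.      1.    ]] [[347.6211   0.     259.6072]
 [  0.     347.6211 193.2986]
 [  0.       0.       1.    ]] [-0.0221  0.      0.      0.      0.    ]
side [[-0.9642 -0.1878  0.1871  0.3093]
 [-0.2642  0.6249 -0.7346  1.0034]
 [ 0.0211 -0.7578 -0.6522  0.9962]
 [ 0.      0.      0.      1.    ]] [[449.4722   0.     260.3245]
 [  0.     449.4722 196.8347]
 [  0.       0.       1.    ]] [0.0548 0.     0.     0.     0.    ]
wrist [[ 1.     -0.0004 -0.0023  0.5986]
 [-0.001  -0.9649 -0.2626  0.0723]
 [-0.0021  0.2626 -0.9649  0.3833]
 [ 0.      0.      0.      1.    ]] [[274.51     0.     254.4153]
 [  0.     274.51   194.9414]
 [  0.       0.       1.    ]] [-0.0369  0.      0.      0.      0.    ]
{'t': 0.15, 'q': array([-0.0854,  0.131 ,  1.489 ,  0.    ,  1.523 , -0.0854]), 'dq': array([-0.    , -0.0003, -0.0037, -0.0006,  0.0007, -0.0002]), 'joint_torque': array([  0.0001, -56.0474, -49.2334,   0.0768,   0.0306,  -0.0001]), 'tool_pos': array([0.5996, 0.0001, 0.2318]), 'orientation': array([-2.2207, -2.2206,  0.0015]), 'force': array([-0.2815,  0.385 , -0.5225]), 'wrist_torque': array([ 0.0115,  0.0287, -0.022 ]), 'opening': 0.09291914329487906}
```

View pics/scene0.png

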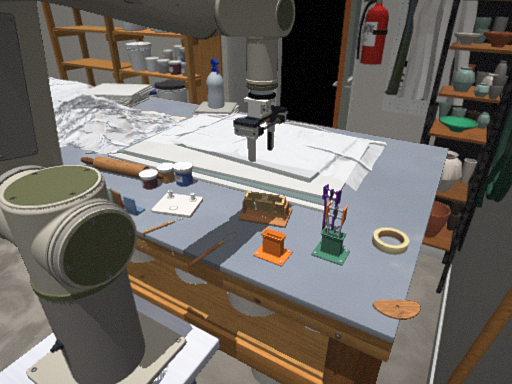

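View pics/side0.png

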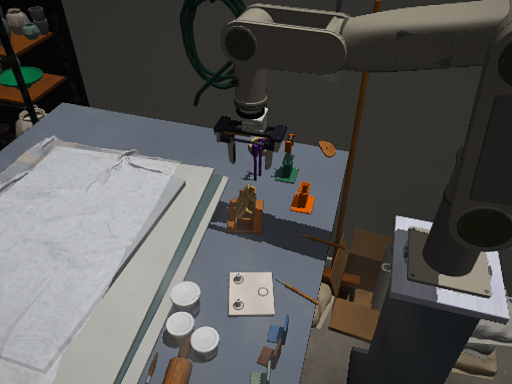

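View pics/wrist0.png

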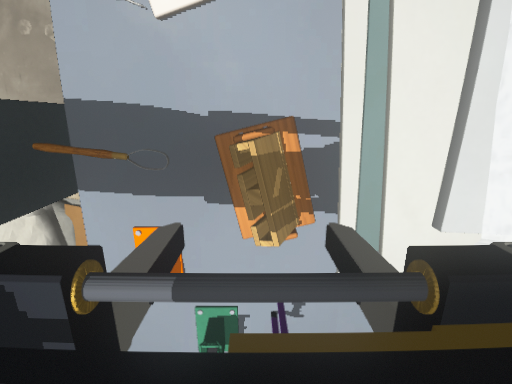

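```bash
python3 - <<'E'
import cv2
a=cv2.imread('pics/scene0.png');cv2.imwrite('pics/s_a.png',cv2.resize(a[160:290,220:420],None,fx=4,fy=4,interpolation=cv2.INTER_CUBIC))
a=cv2.imread('pics/side0.png');cv2.imwrite('pics/s_b.png',cv2.resize(a[120:320,215:345],None,fx=3,fy=3,interpolation=cv2.INTER_CUBIC))
E
```

```text
(no output)
```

View pics/s_a.png

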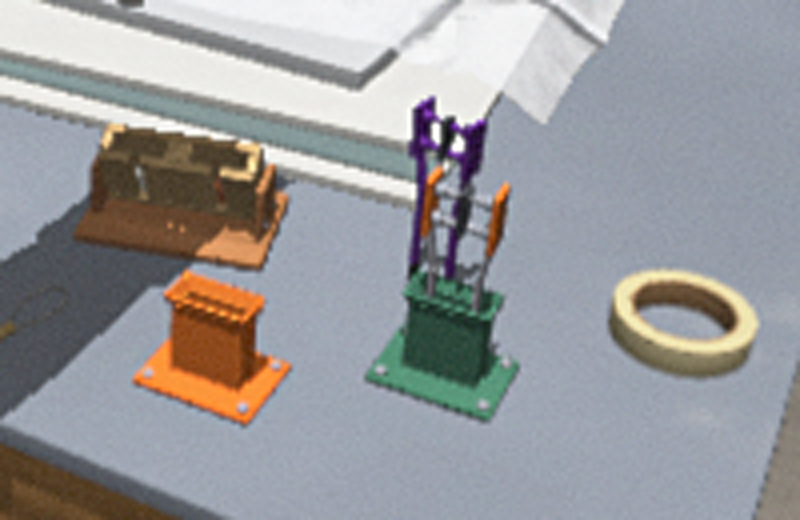

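View pics/s_b.png

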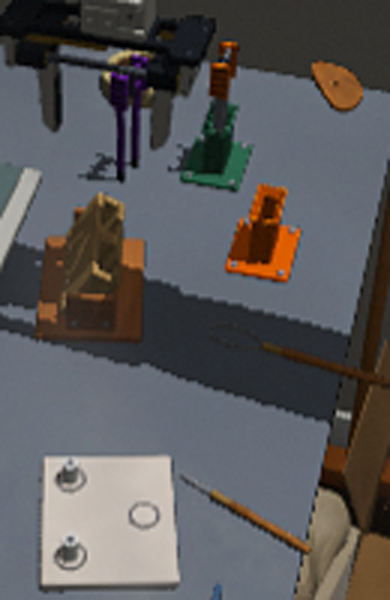

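```bash
python3 - <<'E'
from h import *
import pickle
np.set_printoptions(precision=4,suppress=True)
s=pickle.load(open('scene0.pkl','rb'));d=pickle.load(open('side0.pkl','rb'));w=pickle.load(open('wrist0.pkl','rb'))
f=lambda x,y:(220+x/4,160+y/4)
g=lambda x,y:(215+x/3,120+y/3)
print('green base',onz(s,f(445,370),0),onz(d,g(217,165),.0))
print('tongs plates',tri([ray(s,f(468,208)),ray(d,g(225,70))]))
print('purple',tri([ray(s,f(452,115)),ray(d,g(128,65))]))
print('orange base',onz(s,f(212,375),0))
print('rack base',onz(s,f(180,228),0.0))
print('slab ring',onz(d,g(144,515),.012))
print('slab corners',[onz(d,g(*p),.012)for p in [(42,457),(172,455),(178,577),(42,583)]])
print('tape',onz(s,f(685,320),.012))
print('purple foot',onz(s,f(430,280),0),onz(d,g(128,175),0))
E
```

```text
green base [ 0.5436 -0.2654  0.    ] [ 0.5336 -0.2632  0.    ]
tongs plates (array([ 0.5351, -0.2669,  0.1375]), [0.0032328340592498723, 0.0032328340592497726])
purple (array([ 0.6354, -0.2209,  0.1499]), [0.0003930406666277191, 0.00039304066662772307])
orange base [ 0.4555 -0.126   0.    ]
rack base [ 0.6078 -0.0143  0.    ]
slab ring [0.4813 0.2702 0.012 ]
slab corners [array([0.59  , 0.2326, 0.012 ]), array([0.474 , 0.1962, 0.012 ]), array([0.4362, 0.325 , 0.012 ]), array([0.5465, 0.3632, 0.012 ])]
tape [ 0.6721 -0.4014  0.012 ]
purple foot [ 0.6421 -0.2172  0.    ] [ 0.6309 -0.2135  0.    ]
```

Emit:
jog_arm(steps=[[0, -0.06, -0.02, -0.05, 0, 0, 0], [0, -0.12, -0.04, -0.05, 0, 0, 0], [0, -0.18, -0.06, -0.05, 0, 0, 0], [0, -0.24, -0.06, -0.05, 0, 0, 0], [0, -0.25, -0.06, -0.05, 0, 0, 0]])

```text
t: 0.78
tool_pos: [0.5386, -0.2531, 0.2815]
orientation: [-2.224, -2.217, 0.003]
force: [0.8, 0.1, 0.4]
opening: 0.0929
```

```bash
python3 - <<'E'
from h import *
import pickle
np.set_printoptions(precision=4,suppress=True)
c=cam('wrist'); save(c,'pics/w1.png'); pickle.dump(c,open('w1.pkl','wb'))
cv2.imwrite('pics/w1z.png',cv2.resize(c['image'][:260,:,::-1],None,fx=1.56,fy=1.56,interpolation=cv2.INTER_CUBIC))
s=robot.read_state();print(s['t'],s['tool_pos'],s['dq'])
E
```

```text
0.825 [ 0.5385 -0.2543  0.2813] [ 0.0602 -0.0169  0.0211  0.0125  0.0015  0.0602]
```

View pics/w1z.png

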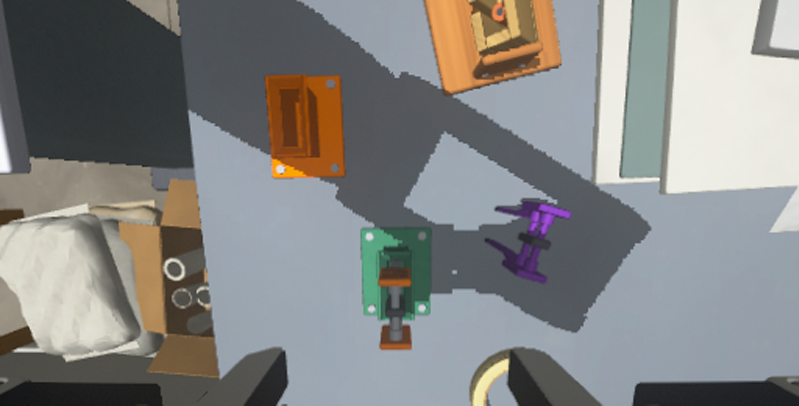

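```bash
python3 - <<'E'
from h import *
import pickle
np.set_printoptions(precision=4,suppress=True)
c=pickle.load(open('w1.pkl','rb'))
im=c['image'];hsv=cv2.cvtColor(im,cv2.COLOR_RGB2HSV)
m=cv2.inRange(hsv,(70,90,30),(95,255,255)); ys,xs=np.where(m[:260]>0);print(xs.min(),xs.max(),ys.min(),ys.max())
f=lambda x,y:((x+.5)/1.56-.5,(y+.5)/1.56-.5)
q=[f(*p) for p in [(361,229),(430,228),(432,315),(362,317)]]
P=np.array([onz(c,p,.005) for p in q]);print(P,P.mean(0))
m2=cv2.inRange(hsv,(3,120,60),(15,255,255));m2[:165]=0
n,l,st,ce=cv2.connectedComponentsWithStats(m2)
for i in range(1,n):
    if st[i,4]>60:print(st[i],ce[i])
cv2.imwrite('pics/w1t.png',cv2.resize(im[130:240,220:310,::-1],None,fx=6,fy=6,interpolation=cv2.INTER_NEAREST)[:600])
E
```

```text
232 275 146 204
[[ 0.5008 -0.22    0.005 ]
 [ 0.5692 -0.2193  0.005 ]
 [ 0.5726 -0.3091  0.005 ]
 [ 0.4995 -0.311   0.005 ]] [ 0.5355 -0.2649  0.005 ]
[243 172  21  12 133] [253.2331 179.2857]
[244 209  20  15 184] [253.2772 217.6196]
[172 261  24  12 183] [181.8798 267.388 ]
[161 303  11  25  83] [165.9157 311.7229]
[186 302  28   8 162] [200.821  304.8827]
```

View pics/w1t.png

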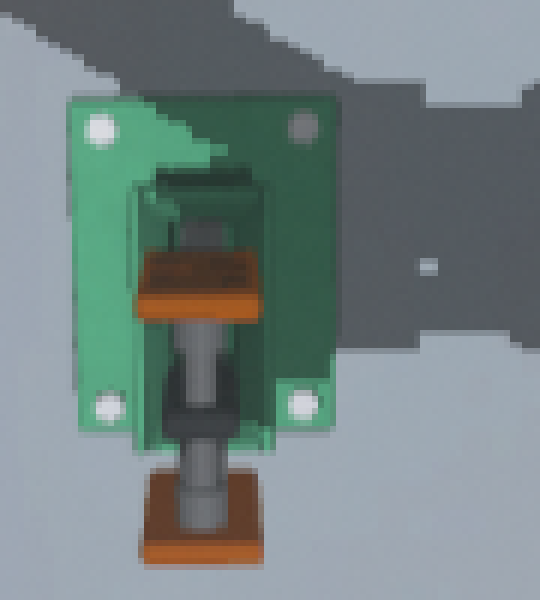

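```bash
python3 - <<'E'
from h import *
import pickle
np.set_printoptions(precision=4,suppress=True)
c=pickle.load(open('w1.pkl','rb'))
f=lambda x,y:(220+x/6-.5,130+y/6-.5)
for p in [(137,290),(262,290),(141,563),(263,563)]: print(onz(c,f(*p),.158))
P=np.array([onz(c,f(*p),.158) for p in [(137,290),(262,290),(141,563),(263,563)]]);print(P.mean(0), P[:2].mean(0)-P[2:].mean(0))
Q=np.array([onz(c,f(*p),.006) for p in [(100,129),(302,127),(302,405),(109,408)]]);print('screws',Q,Q.mean(0))
# rim corners z .073 
Q=np.array([onz(c,f(*p),.073) for p in [(132,185),(270,185),(272,450),(134,450)]]);print('rim',Q,Q.mean(0))
E
```

```text
[ 0.5246 -0.2376  0.158 ]
[ 0.5459 -0.2377  0.158 ]
[ 0.5245 -0.2872  0.158 ]
[ 0.5463 -0.2873  0.158 ]
[ 0.5353 -0.2625  0.158 ] [-0.0002  0.0496  0.    ]
screws [[ 0.5084 -0.2267  0.006 ]
 [ 0.5605 -0.2264  0.006 ]
 [ 0.5612 -0.3008  0.006 ]
 [ 0.5092 -0.3014  0.006 ]] [ 0.5348 -0.2638  0.006 ]
rim [[ 0.5198 -0.2317  0.073 ]
 [ 0.5501 -0.2318  0.073 ]
 [ 0.5508 -0.2926  0.073 ]
 [ 0.5192 -0.2925  0.073 ]] [ 0.535  -0.2622  0.073 ]
```

Emit:
jog_arm(steps=[[0, -0.008, -0.003, 0, 0, 0, 0.18], [0, -0.008, -0.003, 0, 0, 0, 0.36], [0, -0.008, -0.003, 0.01, 0, 0, 0.54], [0, -0.008, -0.003, 0.02, 0, 0, 0.72], [0, -0.008, -0.003, 0.03, 0, 0, 0.9]])

```text
t: 1.45
tool_pos: [0.5358, -0.2609, 0.2506]
orientation: [-2.97, -1.021, 0.004]
force: [-0.3, 0.5, -0.4]
opening: 0.0928
```

```bash
cat >> h.py <<'E'
def delta(pos,rot,st=None):
    """rows' shift/turn from the present pose to TCP pos, rot matrix"""
    s=st or robot.read_state(); A=R.from_rotvec(s['orientation'])
    return A.inv().apply(np.array(pos)-s['tool_pos']),(A.inv()*R.from_matrix(rot)).as_rotvec()
DOWN=np.array([[1,0,0],[0,-1,0],[0,0,-1.]])  # tool x=+X, y=-Y, z=-Z
E
python3 - <<'E'
from h import *
np.set_printoptions(precision=4,suppress=True)
print(delta((.535,-.2625,.131),DOWN),robot.read_state()['tool_pos'])
E
```

```text
(array([-0.0014,  0.001 ,  0.1196]), array([-0.001 ,  0.0027,  0.6623])) [ 0.5358 -0.2609  0.2506]
```

Emit:
jog_arm(steps=[[0, 0, 0.001, 0, 0, 0.003, 0.18], [0, -0.001, 0.001, 0, 0, 0.003, 0.36], [0, -0.0014, 0.001, 0.01, 0, 0.003, 0.54], [0, -0.0014, 0.001, 0.03, 0, 0.003, 0.662], [0, -0.0014, 0.001, 0.03, 0, 0.003, 0.662]])

```text
t: 2.08
tool_pos: [0.5345, -0.2607, 0.2184]
orientation: [-3.138, -0.003, 0.005]
force: [0.3, 0.2, 0.4]
opening: 0.0929
```

```bash
python3 - <<'E'
from h import *
np.set_printoptions(precision=4,suppress=True)
print(delta((.535,-.2625,.131),DOWN),robot.read_state()['tool_pos'])
c=cam('wrist');save(c,'pics/w2.png')
print(delta((.535,-.2625,.131),DOWN),robot.read_state()['dq'])
E
```

```text
(array([0.0008, 0.0021, 0.0874]), array([-0.0035,  0.0035,  0.0022])) [ 0.5345 -0.2607  0.2184]
(array([0.0002, 0.0015, 0.0887]), array([-0.0025,  0.0019,  0.004 ])) [-0.0081 -0.0146 -0.0294 -0.0003  0.0041 -0.0181]
```

View pics/w2.png

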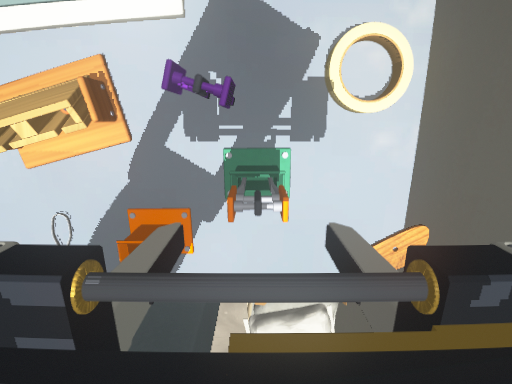

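Emit:
jog_arm(steps=[[0, 0, 0.0015, 0.03, -0.002, 0.002, 0.004], [0, 0, 0.0015, 0.06, -0.002, 0.002, 0.004], [0, 0, 0.0015, 0.088, -0.002, 0.002, 0.004], [0, 0, 0.0015, 0.088, -0.002, 0.002, 0.004], [0.3, 0, 0.0015, 0.088, -0.002, 0.002, 0.004]], force=20)

```text
t: 2.75
tool_pos: [0.5358, -0.2628, 0.1337]
orientation: [3.141, 0.002, 0.003]
force: [0.7, 0.4, 0.9]
opening: 0.087
```

```bash
python3 - <<'E'
from h import *
np.set_printoptions(precision=4,suppress=True)
print(delta((.535,-.2625,.131),DOWN),robot.read_state()['tool_pos'],robot.read_state()['opening'])
E
```

```text
(array([-0.0008, -0.0003,  0.0027]), array([ 0.0005, -0.002 ,  0.0014])) [ 0.5358 -0.2628  0.1337] 0.08704670482431191
```

Emit:
jog_arm(steps=[[0.44, -0.0005, 0, 0.003, 0, 0, 0], [0.48, -0.0005, 0, 0.003, 0, 0, 0], [0.52, -0.0005, 0, 0.003, 0, 0, 0], [0.52, -0.0005, 0, 0.003, 0, 0, 0], [0.52, -0.0005, 0, 0.003, 0, 0, 0]], force=20)

```text
t: 3.38
tool_pos: [0.5355, -0.2627, 0.1309]
orientation: [3.141, 0.002, 0.004]
force: [0.3, 0.8, 1.6]
opening: 0.0452
```

Emit:
jog_arm(steps=[[0.52, 0, 0, 0, 0, 0, 0]])

```text
t: 3.5
tool_pos: [0.5354, -0.2626, 0.1309]
orientation: [3.141, 0.002, 0.003]
force: [0.2, 1.1, 0.2]
opening: 0.0451
```

Emit:
jog_arm(steps=[[0.52, 0, 0, -0.02, 0, 0, 0], [0.52, 0, 0, -0.05, 0, 0, 0], [0.52, 0, 0, -0.08, 0, 0, 0], [0.52, 0, 0, -0.11, 0, 0, 0], [0.52, 0, 0, -0.11, 0, 0, 0]])

```text
t: 4.12
tool_pos: [0.5369, -0.2636, 0.2456]
orientation: [3.138, 0.002, 0.013]
force: [0.3, 0.3, -1.0]
opening: 0.0453
```

```bash
python3 - <<'E'
from h import *
import pickle
np.set_printoptions(precision=4,suppress=True)
for n in ['wrist','scene','side']:
    c=cam(n);save(c,f'pics/{n}3.png');pickle.dump(c,open(f'{n}3.pkl','wb'))
s=robot.read_state();print(s['tool_pos'],s['opening'],s['force'])
a=cv2.imread('pics/scene3.png')[100:260,200:420];cv2.imwrite('pics/s3z.png',cv2.resize(a,None,fx=3.5,fy=3.5,interpolation=cv2.INTER_CUBIC))
E
```

```text
[ 0.5348 -0.2624  0.24  ] 0.04490492358637175 [-0.1262 -0.0512 -1.7581]
```

View pics/wrist3.png

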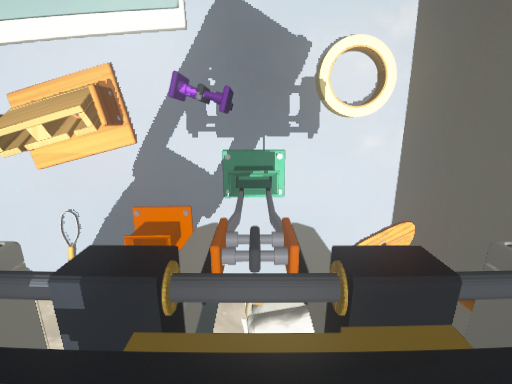

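View pics/s3z.png

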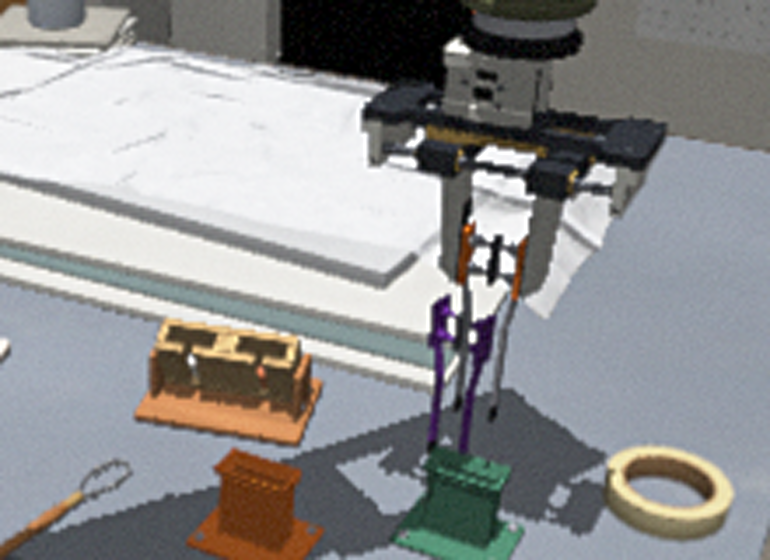

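View pics/side3.png

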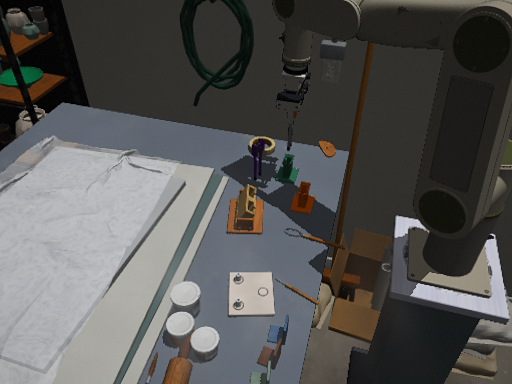

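```bash
cat >> h.py <<'E'
def tilted(yaw,tilt):
    """tool rot: slot frame yaw (rad) with slot axis tilted 'tilt' toward robot; tool y=-slot y"""
    c,s=np.cos(yaw),np.sin(yaw)
    z=np.array([np.sin(tilt)*c,np.sin(tilt)*s,-np.cos(tilt)]);y=np.array([s,-c,0]);return np.stack([np.cross(y,z),y,z],1)
E
python3 - <<'E'
from h import *
np.set_printoptions(precision=4,suppress=True)
print(delta((.45,-.04,.225),tilted(np.radians(14),np.pi/6)))
E
```

```text
(array([-0.0845, -0.2225,  0.015 ]), array([ 0.0633,  0.5198, -0.2373]))
```

Emit:
jog_arm(steps=[[0.52, -0.017, -0.05, -0.01, 0.013, 0.11, -0.048], [0.52, -0.034, -0.1, -0.01, 0.026, 0.22, -0.095], [0.52, -0.051, -0.15, 0, 0.039, 0.33, -0.142], [0.52, -0.068, -0.2, 0.005, 0.052, 0.43, -0.19], [0.52, -0.085, -0.222, 0.015, 0.063, 0.52, -0.237]])

```text
t: 4.9
tool_pos: [0.4485, -0.0381, 0.2231]
orientation: [-2.95, -0.367, -0.793]
force: [-0.9, -1.3, -0.0]
opening: 0.0449
```

Emit:
jog_arm(steps=[[0.52, 0, 0, 0, 0, 0, 0]])

```text
t: 5.03
tool_pos: [0.4457, -0.0365, 0.2186]
orientation: [-2.949, -0.367, -0.789]
force: [0.3, -0.2, -0.5]
opening: 0.0447
```

```bash
python3 - <<'E'
from h import *
import pickle
np.set_printoptions(precision=4,suppress=True)
c=cam('wrist');save(c,'pics/w4.png');pickle.dump(c,open('w4.pkl','wb'))
s=robot.read_state();print(s['t'],s['tool_pos'],s['opening'],s['force'],s['dq'],s['q'])
E
```

```text
5.075 [ 0.4471 -0.0375  0.2207] 0.04460757732092462 [0.6583 0.0249 0.0175] [-0.0024  0.0831 -0.1103 -0.0143 -0.0076  0.0165] [-0.4773 -0.8514  2.3578  0.3583  1.2483  0.7992]
```

View pics/w4.png

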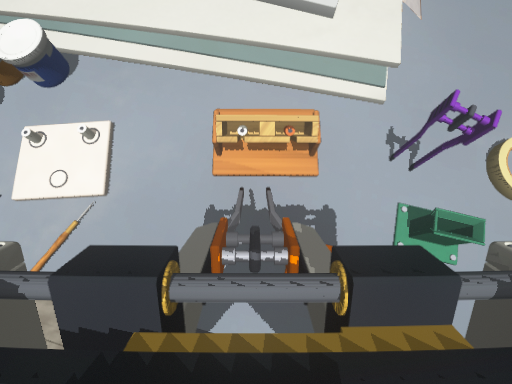

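```bash
python3 - <<'E'
from h import *
a=cv2.imread('pics/w4.png')
cv2.imwrite('pics/w4z.png',cv2.resize(a[100:182,205:327],None,fx=6.5,fy=6.5,interpolation=cv2.INTER_CUBIC))
E
```

```text
(no output)
```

View pics/w4z.png

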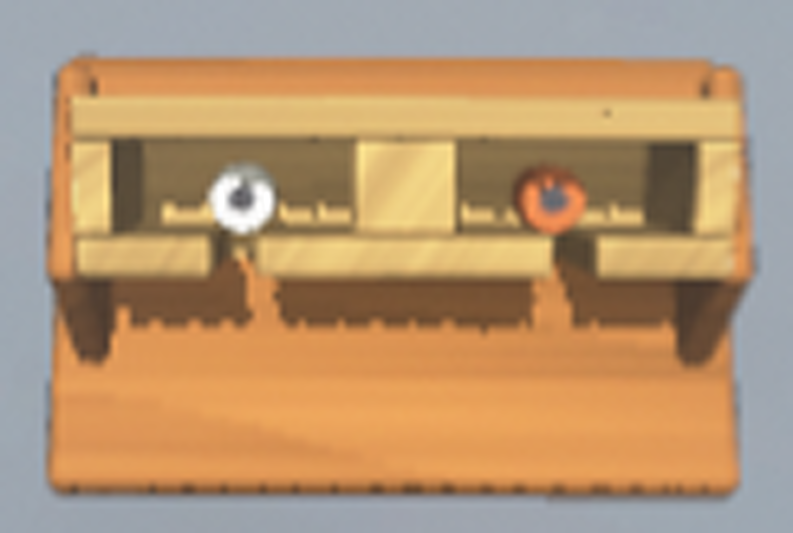

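```bash
cat > rack.py <<'E'
from h import *
import pickle
np.set_printoptions(precision=4,suppress=True)
c=pickle.load(open('w4.pkl','rb'))
f=lambda x,y:(205+(x+.5)/6.5-.5,100+(y+.5)/6.5-.5)
yaw=np.radians(14); Rt=tilted(yaw,np.pi/6); n=-Rt[:,2]
def onpl(uv,p0):
    o,d=ray(c,uv); return o+d*((p0-o)@n)/(d@n)
L=[(110,140),(357,140),(357,235),(112,235)];Rr=[(457,140),(697,142),(697,235),(457,235)]
for zm in (.0745,.0785,.0825):
    # plane through mouth centre at height zm
    o,d=ray(c,f(233,187)); m=o+d*(zm-o[2])/d[2]
    P=np.array([onpl(f(*p),m) for p in L]);Q=np.array([onpl(f(*p),m) for p in Rr])
    a=P.mean(0);b=Q.mean(0);v=a-b
    print(zm,a,b,np.linalg.norm(v),np.degrees(np.arctan2(-v[0],v[1])),v[2])
    lc=(P-a)@Rt; print((lc[:,:2].max(0)-lc[:,:2].min(0)))
    # white prop top centre: plane 36 mm down
    for px,deep in (((243,199),.036),):
        t=onpl(f(*px),a-n*deep); print('white top in slot frame (x,y)',(t-a)@Rt[:,0],-(t-a)@Rt[:,1])
E
python3 rack.py
```

```text
0.0745 [0.5908 0.0184 0.0744] [ 0.6069 -0.046   0.0745] 0.06638731442965085 14.050382481945993 -3.3703987627434207e-05
[0.018  0.0477]
white top in slot frame (x,y) -0.0033743587748109177 -1.070807896086985e-05
0.0785 [0.5888 0.0177 0.0784] [ 0.6047 -0.0459  0.0785] 0.06553536352568369 14.050382481945904 -3.3271463086056996e-05
[0.0178 0.0471]
white top in slot frame (x,y) -0.0033469823198560306 1.1565508798959477e-05
0.0825 [0.5867 0.0169 0.0824] [ 0.6024 -0.0458  0.0825] 0.06468341262171654 14.050382481945915 -3.283893854465203e-05
[0.0175 0.0465]
white top in slot frame (x,y) -0.003319605864901114 3.3839096558792604e-05
```

```bash
cat > tip.py <<'E'
from h import *
import pickle,sys
np.set_printoptions(precision=2,suppress=True)
def tipproj(c,s_off=.0027):
    T=c['E']@np.linalg.inv(np.array(c['tool_from_camera']))
    pts=[(x,y,.125) for y in (-.018+s_off,-.014+s_off,.014-s_off,.018-s_off) for x in (-.005,.005)]
    return proj(c,[T[:3,:3]@np.array(p)+T[:3,3] for p in pts])
if __name__=='__main__':
    c=pickle.load(open(sys.argv[1],'rb')); p=tipproj(c); print(p)
    im=c['image'][:,:,::-1]; x0,y0=195,170
    z=cv2.resize(im[y0:y0+90,x0:x0+120],None,fx=6,fy=6,interpolation=cv2.INTER_CUBIC)
    for u in p: cv2.circle(z,tuple(int(v) for v in ((u-[x0,y0])*6+2.5)),3,(0,0,255),1)
    cv2.imwrite(sys.argv[2],z)
E
python3 tip.py w4.pkl pics/w4t.png
```

```text
[[239.6  195.69]
 [239.46 186.4 ]
 [243.42 195.69]
 [243.31 186.4 ]
 [264.99 195.67]
 [265.08 186.38]
 [268.81 195.67]
 [268.93 186.38]]
```

View pics/w4t.png

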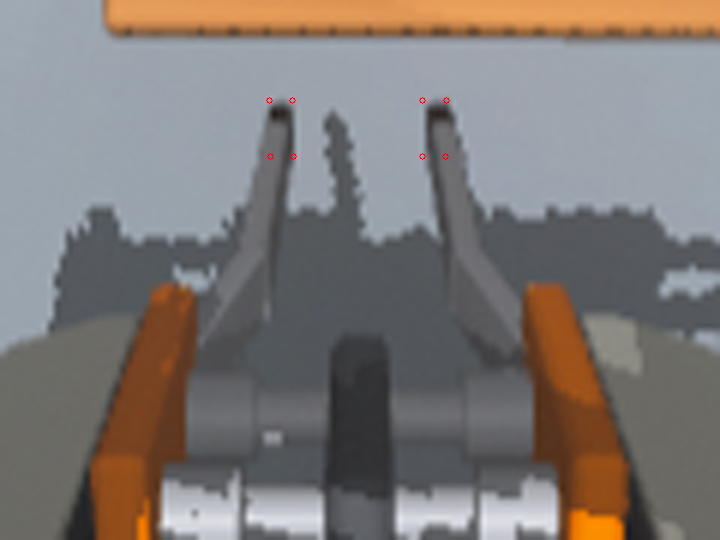

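```bash
cat > slot.py <<'E'
from h import *
import sys
np.set_printoptions(precision=4,suppress=True)
M=np.array([.589,.0177,.0785]);RT=tilted(np.radians(14.05),np.pi/6)
def target(d,xo=-.0015,yo=0): return M+RT@np.array([xo,-yo,-.125+d])
if __name__=='__main__':
    a=[float(v) for v in sys.argv[1:]]
    print(target(*a),delta(target(*a),RT),robot.read_state()['tool_pos'],robot.read_state()['opening'])
E
python3 slot.py -.02
```

```text
[ 0.5174 -0.0002  0.2033] (array([ 0.0583, -0.0188,  0.0538]), array([-0.0026, -0.0001,  0.001 ])) [ 0.4471 -0.0375  0.2207] 0.04460757732092462
```

Emit:
jog_arm(steps=[[0.52, 0.03, -0.01, 0, 0, 0, 0], [0.52, 0.058, -0.019, 0, 0, 0, 0], [0.52, 0.058, -0.019, 0.027, 0, 0, 0], [0.52, 0.058, -0.019, 0.054, 0, 0, 0], [0.52, 0.058, -0.019, 0.054, 0, 0, 0]])

```text
t: 5.7
tool_pos: [0.517, 0.0001, 0.2003]
orientation: [-2.951, -0.365, -0.781]
force: [-0.2, 0.4, -1.3]
opening: 0.0451
```

Emit:
jog_arm(steps=[[0.52, 0, 0, 0, 0, 0, 0]])

```text
t: 5.82
tool_pos: [0.5176, -0.0004, 0.2011]
orientation: [-2.951, -0.365, -0.78]
force: [0.0, 0.1, -0.3]
opening: 0.0448
```

```bash
python3 slot.py -.02; python3 - <<'E'
from h import *
import pickle
for n in ['wrist','scene']:
    c=cam(n);pickle.dump(c,open(f'{n}5.pkl','wb')); save(c,f'pics/{n}5.png')
a=cv2.imread('pics/wrist5.png');cv2.imwrite('pics/w5z.png',cv2.resize(a[130:245,180:330],None,fx=5.2,fy=5.2,interpolation=cv2.INTER_CUBIC))
a=cv2.imread('pics/scene5.png');cv2.imwrite('pics/s5z.png',cv2.resize(a[110:240,200:340],None,fx=4.5,fy=4.5,interpolation=cv2.INTER_CUBIC))
E
python3 tip.py wrist5.pkl pics/w5t.png;python3 slot.py -.02
```

```text
[ 0.5174 -0.0002  0.2033] (array([ 0.001 , -0.0003, -0.002 ]), array([-0.0048,  0.0063, -0.0007])) [ 0.5176 -0.0004  0.2011] 0.044837104412994815
[[239.6  195.69]
 [239.46 186.41]
 [243.42 195.69]
 [243.31 186.4 ]
 [264.99 195.67]
 [265.08 186.38]
 [268.81 195.67]
 [268.93 186.38]]
[ 0.5174 -0.0002  0.2033] (array([ 0.0009, -0.0003, -0.0017]), array([-0.0042,  0.0052, -0.0005])) [ 0.5175 -0.0005  0.2014] 0.04510100300642322
```

View pics/w5z.png

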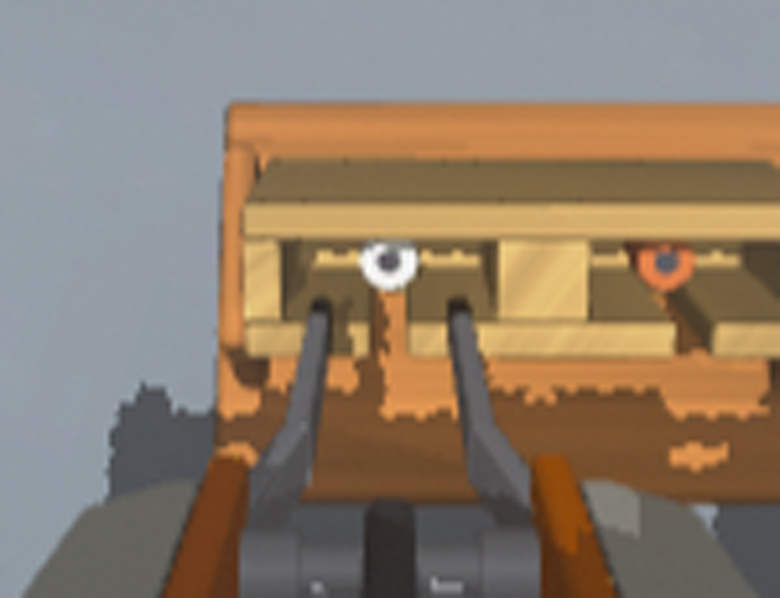

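View pics/s5z.png

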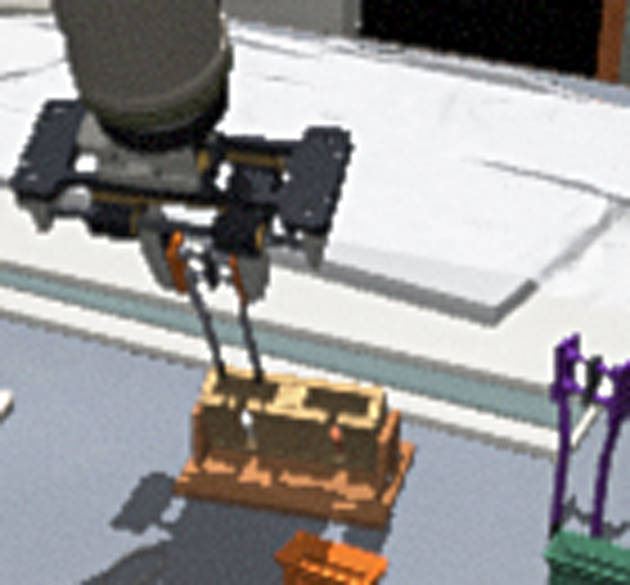

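```bash
python3 - <<'E'
from h import *
import pickle
c=pickle.load(open('wrist5.pkl','rb'));T=c['E']@np.linalg.inv(np.array(c['tool_from_camera']))
for z in (.125,.143,.145,.181):
  for x in(-.006,0,.004): print(z,x,(proj(c,[T[:3,:3]@np.array([x,0.0005,z])+T[:3,3]])[0]-[180,130])*5.2+2)
E
```

```text
0.125 -0.006 [390.34159027 348.31502622]
0.125 0 [390.33145052 319.49582477]
0.125 0.004 [390.32460538 300.10694609]
0.143 -0.006 [390.17815684 325.71127651]
0.143 0 [390.16772359 298.42421353]
0.143 0.004 [390.16068981 280.07666009]
0.145 -0.006 [390.16113724 323.35756532]
0.145 0 [390.1506799  296.23087697]
0.145 0.004 [390.14363079 277.99224187]
0.181 -0.006 [389.88761949 285.53669005]
0.181 0 [389.87694075 261.00834542]
0.181 0.004 [389.86975601 244.53229538]
```

Emit:
jog_arm(steps=[[0.52, 0.003, 0, 0, 0, 0, 0], [0.52, 0.003, 0, 0.008, 0, 0, 0], [0.52, 0.003, 0, 0.014, 0, 0, 0], [0.52, 0.003, 0, 0.014, 0, 0, 0], [0.52, 0.003, 0, 0.014, 0, 0, 0]])

```text
t: 6.55
tool_pos: [0.5267, 0.002, 0.1905]
orientation: [-2.951, -0.365, -0.781]
force: [0.3, -0.2, -0.7]
opening: 0.045
```

```bash
python3 - <<'E'
from h import *
import pickle
c=cam('wrist');pickle.dump(c,open('wrist6.pkl','wb')); save(c,'pics/wrist6.png')
a=cv2.imread('pics/wrist6.png');cv2.imwrite('pics/w6z.png',cv2.resize(a[130:245,180:330],None,fx=5.2,fy=5.2,interpolation=cv2.INTER_CUBIC))
T=c['E']@np.linalg.inv(np.array(c['tool_from_camera']))
for z in (.125,.13,.165):
  for x in(-.006,0,.004): print(z,x,(proj(c,[T[:3,:3]@np.array([x,0.0005,z])+T[:3,3]])[0]-[180,130])*5.2+2)
E
python3 slot.py 0
```

```text
0.125 -0.006 [390.34111102 348.31419706]
0.125 0 [390.33099505 319.49508207]
0.125 0.004 [390.32416592 300.10626194]
0.13 -0.006 [390.29376963 341.76630355]
0.13 0 [390.28355663 313.3895225 ]
0.13 0.004 [390.27666482 294.3014819 ]
0.165 -0.006 [390.00152063 301.35096822]
0.165 0 [389.99091764 275.73131637]
0.165 0.004 [389.98377851 258.51545007]
[0.5271 0.0022 0.186 ] (array([-0.002 , -0.0002,  0.0043]), array([-0.0043,  0.0052, -0.0005])) [0.5267 0.0019 0.1907] 0.04451698208484001
```

View pics/w6z.png

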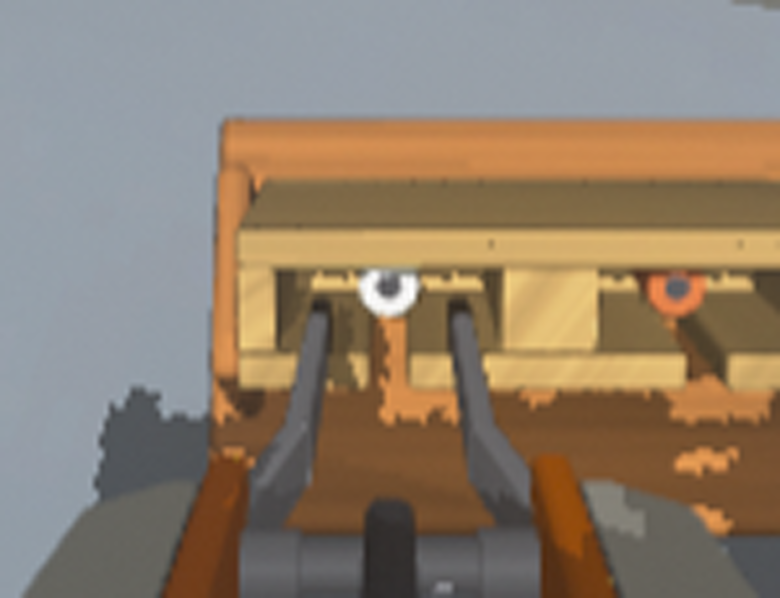

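Emit:
jog_arm(steps=[[0.52, 0.0005, 0, 0.01, 0, 0, 0], [0.52, 0.0005, 0, 0.02, 0, 0, 0], [0.52, 0.0005, 0, 0.03, 0, 0, 0], [0.52, 0.0005, 0, 0.03, 0, 0, 0]])

```text
t: 7.1
tool_pos: [0.541, 0.0061, 0.1632]
orientation: [-2.951, -0.365, -0.778]
force: [0.0, 0.2, -1.3]
opening: 0.0447
```

```bash
python3 - <<'E'
from h import *
import pickle
c=cam('wrist');pickle.dump(c,open('wrist7.pkl','wb')); save(c,'pics/wrist7.png')
a=cv2.imread('pics/wrist7.png');cv2.imwrite('pics/w7z.png',cv2.resize(a[130:245,180:330],None,fx=5.2,fy=5.2,interpolation=cv2.INTER_CUBIC))
E
python3 slot.py .054
```

```text
[0.5533 0.0088 0.1392] (array([-0.0014,  0.0005,  0.0276]), array([-0.0052,  0.0068, -0.0006])) [0.5412 0.006  0.1639] 0.044487448329662546
```

View pics/w7z.png

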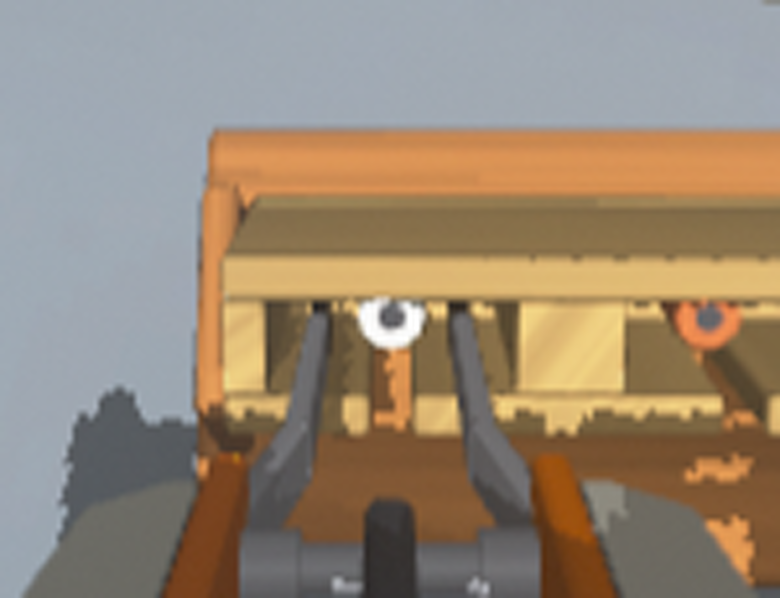

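Emit:
jog_arm(steps=[[0.52, 0, 0, 0.01, 0, 0, 0], [0.52, 0, 0, 0.02, 0, 0, 0], [0.52, 0, 0, 0.0275, 0, 0, 0], [0.52, 0, 0, 0.0275, 0, 0, 0]])

```text
t: 7.65
tool_pos: [0.5539, 0.0097, 0.1389]
orientation: [-2.951, -0.365, -0.776]
force: [-0.2, 0.7, 0.0]
opening: 0.0449
```

```bash
python3 - <<'E'
from h import *
import pickle
for n in ['wrist','scene']:
    c=cam(n);pickle.dump(c,open(f'{n}8.pkl','wb')); save(c,f'pics/{n}8.png')
a=cv2.imread('pics/wrist8.png');cv2.imwrite('pics/w8z.png',cv2.resize(a[130:245,180:330],None,fx=5.2,fy=5.2,interpolation=cv2.INTER_CUBIC))
a=cv2.imread('pics/scene8.png');cv2.imwrite('pics/s8z.png',cv2.resize(a[150:240,210:310],None,fx=6.5,fy=6.5,interpolation=cv2.INTER_CUBIC))
E
python3 slot.py .054
```

```text
[0.5533 0.0088 0.1392] (array([-0.0014,  0.0005,  0.    ]), array([-0.0053,  0.0071, -0.0007])) [0.5543 0.0095 0.1399] 0.04485514372211231
```

View pics/w8z.png

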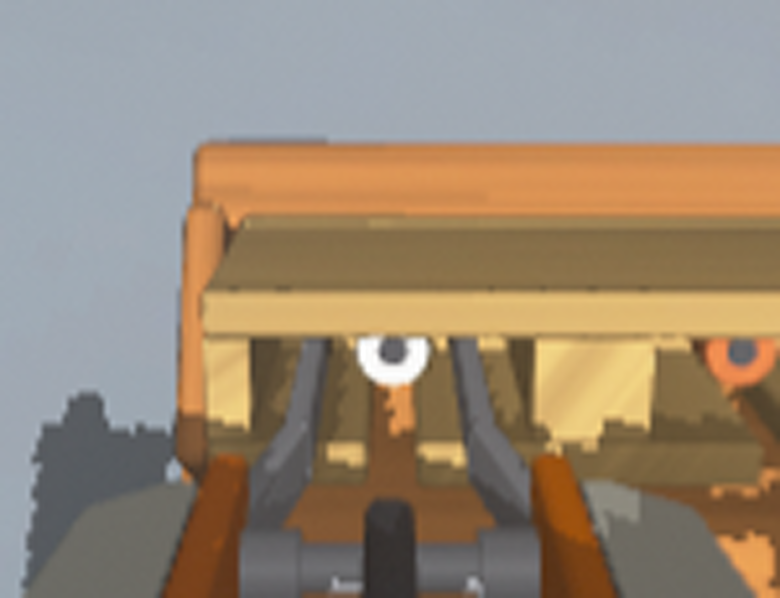

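View pics/s8z.png

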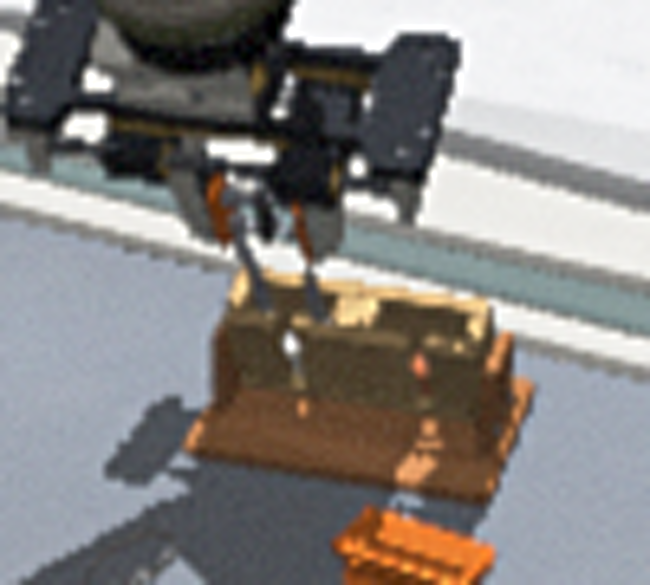

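Emit:
jog_arm(steps=[[0.52, 0, 0, 0.0015, 0, 0, 0], [0.56, 0, 0, 0.0015, 0, 0, 0], [0.6, 0, 0, 0.0015, 0, 0, 0], [0.65, 0, 0, 0.0015, 0, 0, 0], [0.7, 0, 0, 0.0015, 0, 0, 0]], force=22)

```text
t: 8.38
tool_pos: [0.5551, 0.0096, 0.1389]
orientation: [-2.951, -0.365, -0.779]
force: [0.0, -0.2, 1.2]
opening: 0.0339
```

Emit:
jog_arm(steps=[[0.7, 0, 0, 0, 0, 0, 0], [0.7, 0, 0, 0, 0, 0, 0]])

```text
t: 8.62
tool_pos: [0.5551, 0.0097, 0.1389]
orientation: [-2.951, -0.365, -0.779]
force: [-0.2, 0.1, -0.4]
opening: 0.0339
```

Emit:
jog_arm(steps=[[0.7, 0, 0, -0.01, 0, 0, 0], [0.7, 0, 0, -0.02, 0, 0, 0], [0.7, 0, 0, -0.03, 0, 0, 0], [0.7, 0, 0, -0.04, 0, 0, 0], [0.7, 0, 0, -0.04, 0, 0, 0]])

```text
t: 9.25
tool_pos: [0.5364, 0.0043, 0.1751]
orientation: [-2.951, -0.365, -0.782]
force: [0.8, -0.1, -0.6]
opening: 0.034
```

```bash
python3 - <<'E'
from h import *
import pickle
for n in ['wrist']:
    c=cam(n);pickle.dump(c,open(f'{n}9.pkl','wb')); save(c,f'pics/{n}9.png')
a=cv2.imread('pics/wrist9.png');cv2.imwrite('pics/w9z.png',cv2.resize(a[130:245,180:330],None,fx=5.2,fy=5.2,interpolation=cv2.INTER_CUBIC))
E
python3 slot.py .015
```

```text
[0.5344 0.004  0.173 ] (array([-0.0023, -0.0001,  0.0002]), array([-0.0045,  0.0056, -0.0005])) [0.5362 0.0044 0.1743] 0.034548698087528584
```

View pics/w9z.png

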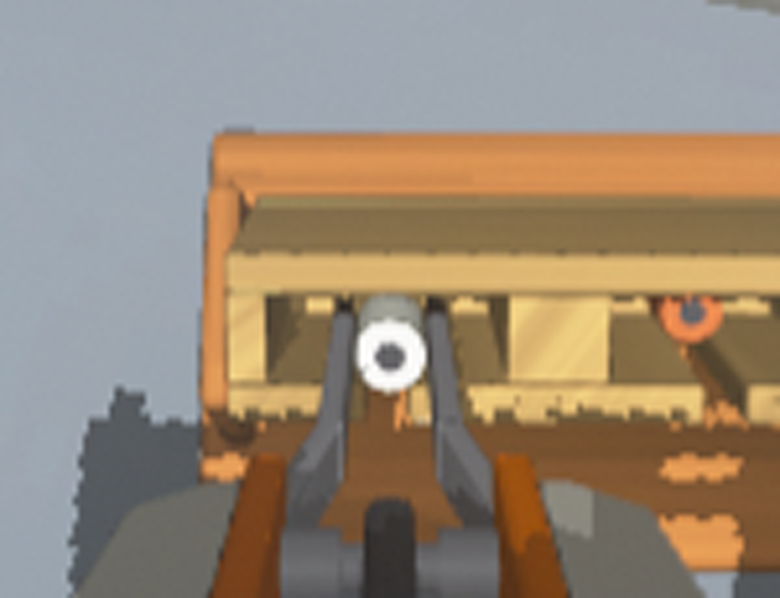

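Emit:
jog_arm(steps=[[0.7, 0, 0, -0.015, 0, 0, 0], [0.7, 0, 0, -0.03, 0, 0, 0], [0.7, 0, 0, -0.05, 0, 0, 0], [0.7, 0, 0, -0.07, 0, 0, 0], [0.7, 0, 0, -0.07, 0, 0, 0]])

```text
t: 9.93
tool_pos: [0.5033, -0.0046, 0.2366]
orientation: [-2.951, -0.365, -0.785]
force: [0.2, 0.1, -1.5]
opening: 0.0343
```

```bash
python3 - <<'E'
from h import *
import pickle
np.set_printoptions(precision=4,suppress=True)
c=pickle.load(open('wrist4.pkl' if 0 else 'w4.pkl','rb'))
save(c,'pics/tmp.png'); im=c['image'][:,:,::-1]
cv2.imwrite('pics/w4s.png',cv2.resize(im[110:210,5:125],None,fx=6,fy=6,interpolation=cv2.INTER_CUBIC))
c=pickle.load(open('side3.pkl','rb'));im=c['image'][:,:,::-1]
cv2.imwrite('pics/d3s.png',cv2.resize(im[260:330,215:290],None,fx=8,fy=8,interpolation=cv2.INTER_CUBIC))
s=robot.read_state();print(s['q'],s['tool_pos'],s['opening'])
E
```

```text
[-0.3048 -0.6581  2.2228  0.293   1.1408  0.9566] [ 0.5033 -0.0046  0.2366] 0.03430978258875147
```

View pics/w4s.png

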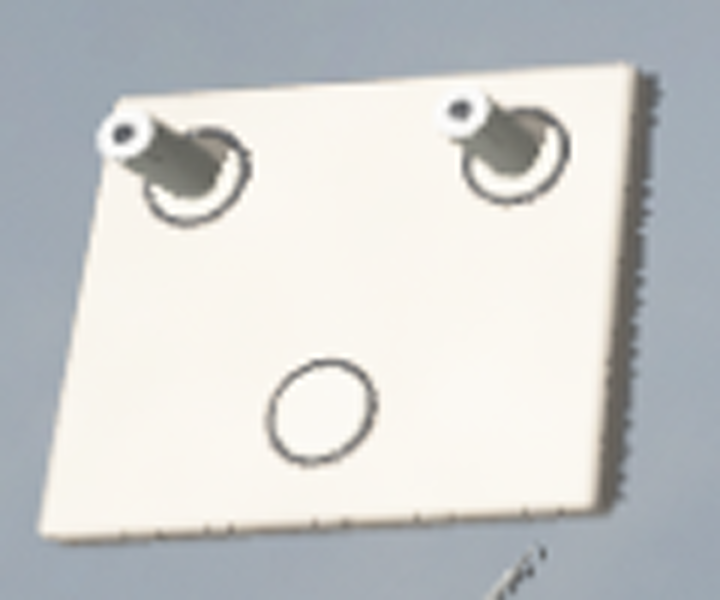

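View pics/d3s.png

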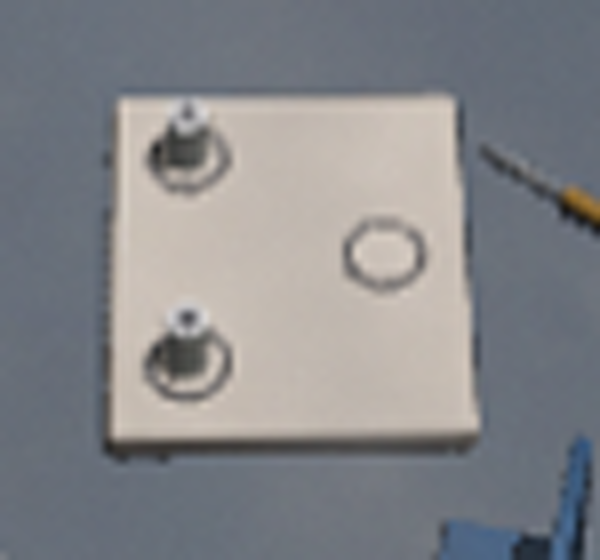

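```bash
python3 - <<'E'
from h import *
import pickle
np.set_printoptions(precision=4,suppress=True)
c=pickle.load(open('w4.pkl','rb'))
f=lambda x,y:(5+(x+.5)/6-.5,110+(y+.5)/6-.5)
print('ring w4',onz(c,f(322,412),.012),'others',onz(c,f(197,178),.012),onz(c,f(517,156),.012))
d=pickle.load(open('side3.pkl','rb'))
g=lambda x,y:(215+(x+.5)/8-.5,260+(y+.5)/8-.5)
print('ring side',onz(d,g(385,254),.012),'others',onz(d,g(188,362),.012),onz(d,g(189,156),.012))
from slot import *
# target upright above ring, yaw options
s=robot.read_state()
for yaw in (0,14,18):
  print(delta((.482,.27,.27),tilted(np.radians(yaw),0)))
E
```

```text
ring w4 [0.4814 0.2693 0.012 ] others [0.5314 0.329  0.012 ] [0.5568 0.2489 0.012 ]
ring side [0.4824 0.2693 0.012 ] others [0.533 0.329 0.012] [0.5582 0.2481 0.012 ]
(array([ 0.0565, -0.2716, -0.0053]), array([-0.0668, -0.5174,  0.2402]))
(array([ 0.0565, -0.2716, -0.0053]), array([-0.0033, -0.5204,  0.0014]))
(array([ 0.0565, -0.2716, -0.0053]), array([ 0.0149, -0.5203, -0.0668]))
```

Emit:
jog_arm(steps=[[0.7, 0.011, -0.05, -0.015, 0, -0.1, 0], [0.7, 0.022, -0.11, -0.015, 0, -0.2, -0.01], [0.7, 0.034, -0.165, -0.01, 0.005, -0.31, -0.03], [0.7, 0.045, -0.22, -0.008, 0.01, -0.42, -0.05], [0.7, 0.056, -0.272, -0.005, 0.013, -0.52, -0.058]])

```text
t: 10.55
tool_pos: [0.4814, 0.273, 0.2682]
orientation: [3.104, 0.48, -0.005]
force: [1.2, 0.8, -0.3]
opening: 0.0341
```

Emit:
jog_arm(steps=[[0.7, 0, 0, 0, 0, 0, 0]])

```text
t: 10.68
tool_pos: [0.4809, 0.2766, 0.2632]
orientation: [3.102, 0.488, -0.018]
force: [0.5, 0.1, -2.2]
opening: 0.0338
```

```bash
python3 - <<'E'
from h import *
import pickle
np.set_printoptions(precision=4,suppress=True)
for n in ['wrist','scene','side']:
    c=cam(n);pickle.dump(c,open(f'{n}10.pkl','wb')); save(c,f'pics/{n}10.png')
s=robot.read_state();print(s['t'],s['q'],s['tool_pos'],s['opening'])
print(delta((.482,.27,.2),tilted(np.radians(17.4),0)))
E
```

```text
10.825 [ 0.4229 -0.0041  1.5665 -0.0002  1.5836  1.6861] [0.4812 0.2727 0.2668] 0.03422631396000109
(array([0.0002, 0.0027, 0.0668]), array([0.0008, 0.0044, 0.0039]))
```

View pics/wrist10.png

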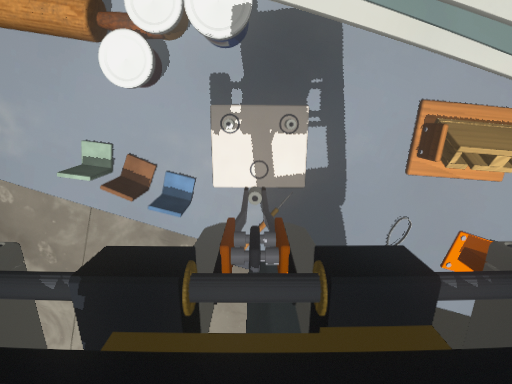

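View pics/side10.png

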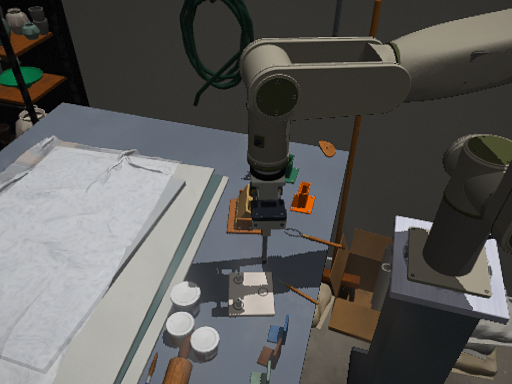

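```bash
python3 - <<'E'
from h import *
import pickle
np.set_printoptions(precision=4,suppress=True)
c=pickle.load(open('wrist10.pkl','rb'))
a=c['image'][150:225,205:305,::-1];cv2.imwrite('pics/w10z.png',cv2.resize(a,None,fx=8,fy=8,interpolation=cv2.INTER_CUBIC))
T=c['E']@np.linalg.inv(np.array(c['tool_from_camera']))
P=lambda x,y,z:(proj(c,[T[:3,:3]@np.array([x,y,z])+T[:3,3]])[0]-[205,150])*8+3.5
print('prop top',P(0,0,.105),P(-.002,0,.105),'bot',P(0,0,.129),'spot vertical',(proj(c,[[.482,.2693,.012]])[0]-[205,150])*8+3.5)
a=pickle.load(open('side10.pkl','rb'))['image'][220:320,220:300,::-1];cv2.imwrite('pics/d10z.png',cv2.resize(a,None,fx=6,fy=6,interpolation=cv2.INTER_CUBIC))
E
```

```text
prop top [399.078  374.8292] [399.0943 390.6859] bot [398.9615 326.0541] spot vertical [437.5524 154.3356]
```

View pics/w10z.png

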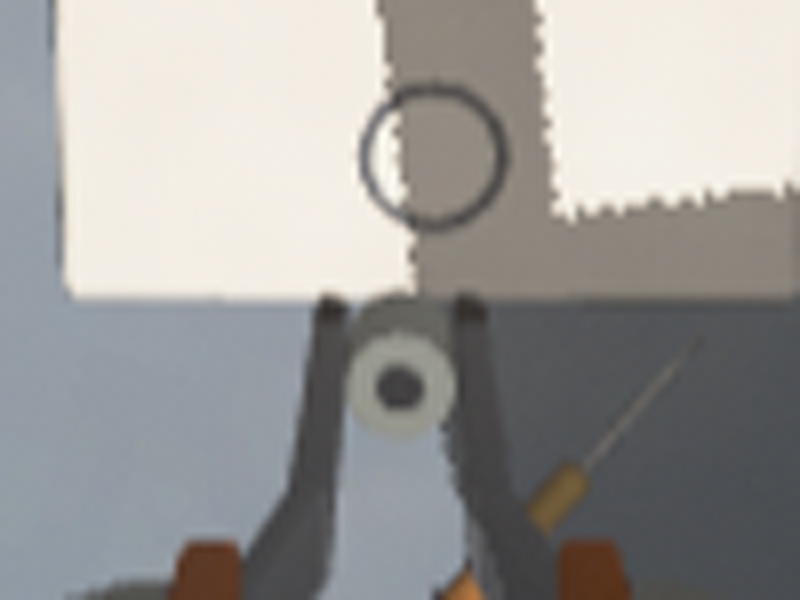

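View pics/d10z.png

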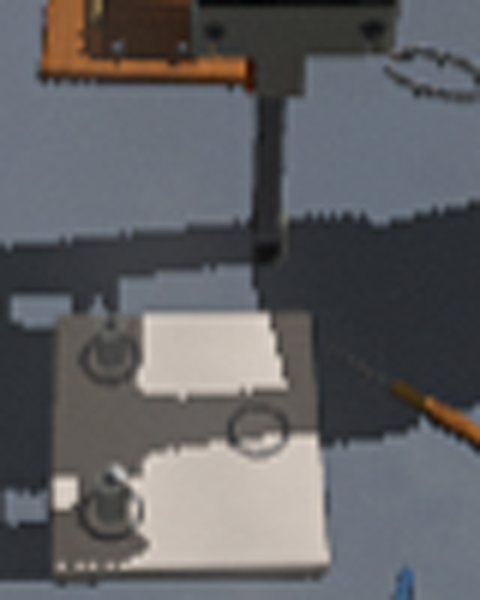

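```bash
python3 - <<'E'
from h import *
np.set_printoptions(precision=4,suppress=True)
print(delta((.4833,.2697,.152),tilted(np.radians(17.4),0)))
E
```

```text
(array([0.0016, 0.0034, 0.1148]), array([0.0008, 0.0044, 0.0039]))
```

Emit:
jog_arm(steps=[[0.7, 0.0016, 0.0034, 0.04, 0.001, 0.004, 0.004], [0.7, 0.0016, 0.0034, 0.08, 0.001, 0.004, 0.004], [0.7, 0.0016, 0.0034, 0.1, 0.001, 0.004, 0.004], [0.7, 0.0016, 0.0034, 0.11, 0.001, 0.004, 0.004], [0.7, 0.0016, 0.0034, 0.115, 0.001, 0.004, 0.004]])

```text
t: 11.45
tool_pos: [0.484, 0.2696, 0.1528]
orientation: [-3.105, -0.474, -0.002]
force: [-0.6, 0.2, -0.3]
opening: 0.0342
```

Emit:
jog_arm(steps=[[0.7, 0, 0, 0, 0, 0, 0]])

```text
t: 11.58
tool_pos: [0.4846, 0.2697, 0.1538]
orientation: [-3.105, -0.474, -0.005]
force: [0.1, 0.1, -1.1]
opening: 0.0344
```

```bash
python3 - <<'E'
from h import *
import pickle
np.set_printoptions(precision=4,suppress=True)
for n in ['wrist','scene','side']:
    c=cam(n);pickle.dump(c,open(f'{n}11.pkl','wb')); save(c,f'pics/{n}11.png')
s=robot.read_state();print(s['t'],s['tool_pos'],s['opening'],s['force'])
print(delta((.4833,.2697,.1415),tilted(np.radians(17.4),0)))
a=cv2.imread('pics/wrist11.png')[150:225,205:305];a=cv2.resize(a,None,fx=5,fy=5,interpolation=cv2.INTER_CUBIC)
b=cv2.imread('pics/side11.png')[245:320,220:295];b=cv2.resize(b,(375,375),interpolation=cv2.INTER_CUBIC)
k=cv2.imread('pics/scene11.png')[160:235,130:230];k=cv2.resize(k,(500,375),interpolation=cv2.INTER_CUBIC)
cv2.imwrite('pics/m11.png',cv2.resize(np.hstack([a,b]),(800,343)));cv2.imwrite('pics/s11z.png',k)
E
```

```text
11.725 [0.4848 0.2699 0.1541] 0.03435659981145943 [ 0.2282  0.6202 -0.1683]
(array([-0.0015, -0.0002,  0.0126]), array([-0.0007, -0.0037, -0.0005]))
```

View pics/m11.png

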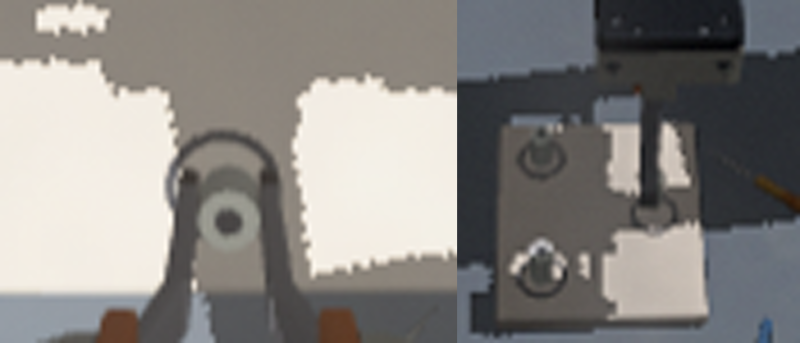

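View pics/s11z.png

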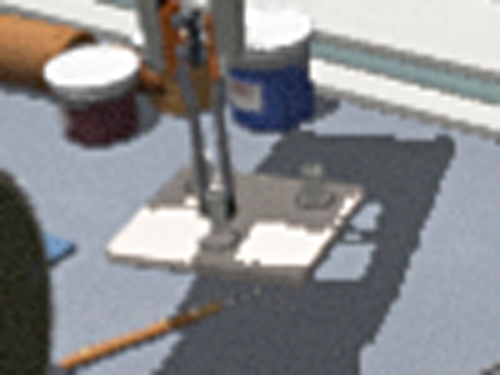

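```bash
python3 - <<'E'
from h import *
import pickle
np.set_printoptions(precision=4,suppress=True)
c=pickle.load(open('wrist11.pkl','rb'))
a=np.radians(17.4);ux=np.array([np.cos(a),np.sin(a),0]);uy=np.array([-np.sin(a),np.cos(a),0])
S=np.array([.482,.2693,.012])
for n,p in dict(far=S+.014*ux,left=S+.014*uy,right=S-.014*uy,cen=S).items(): print(n,(proj(c,[p])[0]-[205,150]+.5)*8)
a=c['image'][160:215,215:300,::-1];cv2.imwrite('pics/w11z.png',cv2.resize(c['image'][150:225,205:305,::-1],None,fx=8,fy=8,interpolation=cv2.INTER_CUBIC))
E
```

```text
far [396.9372 224.9657]
left [295.5458 324.8982]
right [498.7366 324.565 ]
cen [397.1384 324.7285]
```

View pics/w11z.png

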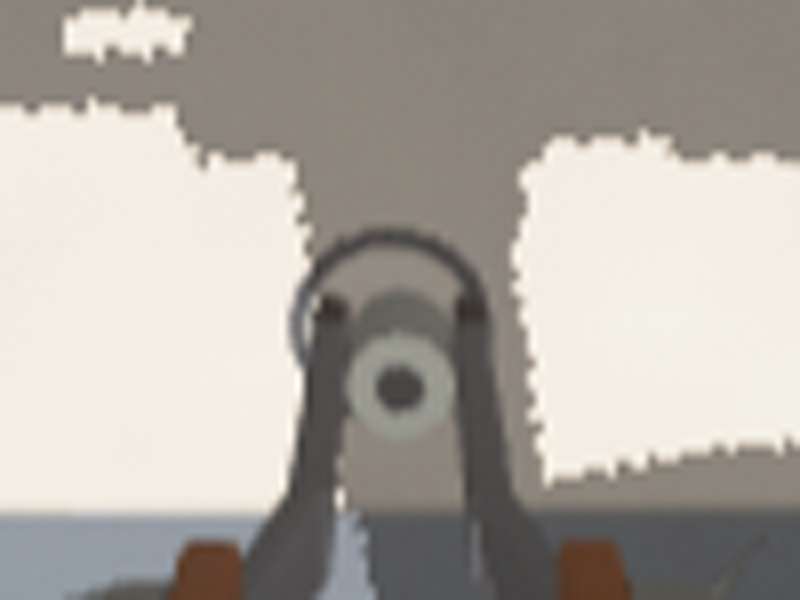

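Emit:
jog_arm(steps=[[0.7, -0.002, -0.0014, 0.004, 0, 0, 0], [0.7, -0.002, -0.0014, 0.0075, 0, 0, 0], [0.7, -0.002, -0.0014, 0.009, 0, 0, 0], [0.7, -0.002, -0.0014, 0.009, 0, 0, 0]])

```text
t: 12.22
tool_pos: [0.4823, 0.2706, 0.1447]
orientation: [-3.105, -0.474, -0.005]
force: [-0.0, -0.2, -1.3]
opening: 0.0343
```

Emit:
jog_arm(steps=[[0.7, 0, 0, 0, 0, 0, 0]])

```text
t: 12.35
tool_pos: [0.4823, 0.2706, 0.1448]
orientation: [-3.105, -0.474, -0.005]
force: [-0.1, -0.4, -0.7]
opening: 0.0343
```

Emit:
jog_arm(steps=[[0.7, 0, 0, 0.001, 0, 0, 0], [0.7, 0, 0, 0.001, 0, 0, 0]])

```text
t: 12.6
tool_pos: [0.4823, 0.2706, 0.1437]
orientation: [-3.105, -0.474, -0.005]
force: [0.9, 0.8, -1.3]
opening: 0.0341
```

Emit:
jog_arm(steps=[[0.7, 0, 0, 0.001, 0, 0, 0], [0.7, 0, 0, 0.001, 0, 0, 0]])

```text
t: 12.85
tool_pos: [0.4826, 0.2707, 0.1431]
orientation: [-3.104, -0.474, -0.006]
force: [-0.4, -0.5, 2.1]
opening: 0.0344
```

Emit:
jog_arm(steps=[[0.7, 0, 0, 0.001, 0, 0, 0], [0.7, 0, 0, 0.001, 0, 0, 0]])

```text
t: 13.1
tool_pos: [0.483, 0.2708, 0.1431]
orientation: [-3.104, -0.474, -0.008]
force: [-1.5, -0.8, 5.9]
opening: 0.0342
```

```bash
python3 - <<'E'
from h import *
for i,n in enumerate(['wrist','scene','side']):
    c=cam(n); save(c,f'pics/{n}12.png')
s=robot.read_state();print(s['t'],s['tool_pos'],s['opening'],s['force'])
a=cv2.imread('pics/wrist12.png')[150:225,205:305];a=cv2.resize(a,None,fx=5,fy=5,interpolation=cv2.INTER_CUBIC)
k=cv2.imread('pics/scene12.png')[180:225,150:200];k=cv2.resize(k,(416,375),interpolation=cv2.INTER_CUBIC)
cv2.imwrite('pics/m12.png',cv2.resize(np.hstack([a,k]),(800,328)))
E
```

```text
13.25 [0.48302348 0.27081664 0.14302617] 0.034583737525088726 [-0.50349928 -0.38717887  6.52769116]
```

View pics/m12.png

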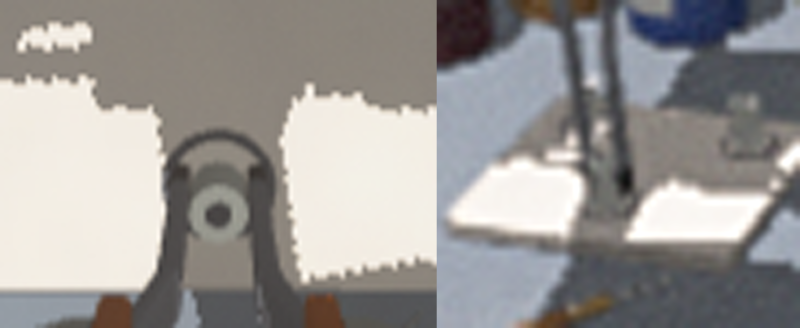

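Emit:
jog_arm(steps=[[0.7, 0, 0, -0.0003, 0, 0, 0], [0.65, 0, 0, -0.0003, 0, 0, 0], [0.6, 0, 0, -0.0003, 0, 0, 0], [0.56, 0, 0, -0.0003, 0, 0, 0], [0.52, 0, 0, -0.0003, 0, 0, 0]])

```text
t: 13.88
tool_pos: [0.4829, 0.2708, 0.1431]
orientation: [-3.104, -0.474, -0.007]
force: [0.1, -0.1, -0.3]
opening: 0.0441
```

Emit:
jog_arm(steps=[[0.51, 0, 0, 0, 0, 0, 0], [0.51, 0, 0, 0, 0, 0, 0]])

```text
t: 14.12
tool_pos: [0.4829, 0.2707, 0.1431]
orientation: [-3.104, -0.474, -0.007]
force: [-0.9, -1.0, -1.5]
opening: 0.0453
```

```bash
python3 - <<'E'
from h import *
c=cam('wrist'); save(c,'pics/w13.png')
s=robot.read_state();print(s['t'],s['tool_pos'],s['opening'],s['force'])
a=cv2.imread('pics/w13.png')[150:225,205:305];cv2.imwrite('pics/w13z.png',cv2.resize(a,None,fx=7,fy=7,interpolation=cv2.INTER_CUBIC))
E
```

```text
14.175 [0.48291884 0.27074594 0.1431071 ] 0.04567238856299839 [-1.03613916 -0.03064635 -1.15986285]
```

View pics/w13z.png

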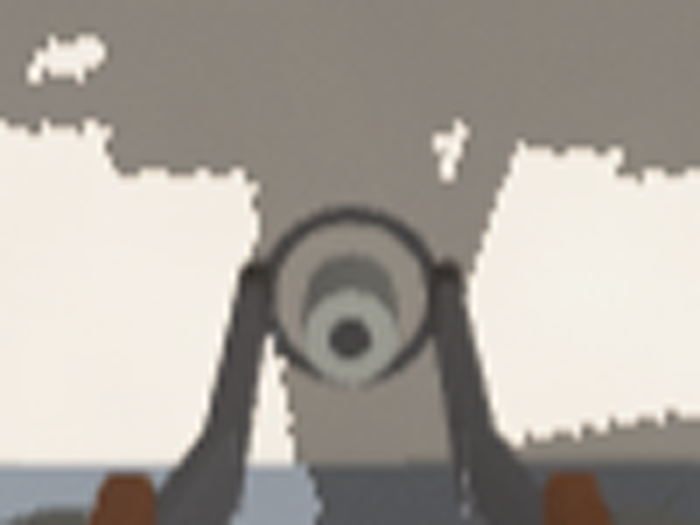

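Emit:
jog_arm(steps=[[0.51, 0, 0, -0.01, 0, 0, 0], [0.51, 0, 0, -0.025, 0, 0, 0], [0.51, 0, 0, -0.05, 0, 0, 0], [0.51, 0, 0, -0.09, 0, 0, 0], [0.51, 0, 0, -0.12, 0, 0, 0]])

```text
t: 14.8
tool_pos: [0.4829, 0.2708, 0.2665]
orientation: [-3.103, -0.474, -0.011]
force: [-0.0, -0.0, -1.9]
opening: 0.0456
```

Emit:
jog_arm(steps=[[0.51, 0, 0, 0, 0, 0, 0]])

```text
t: 14.92
tool_pos: [0.4845, 0.2715, 0.2707]
orientation: [-3.102, -0.474, -0.022]
force: [-0.3, -0.4, -0.9]
opening: 0.046
```

```bash
python3 - <<'E'
from h import *
import pickle
np.set_printoptions(precision=4,suppress=True)
c=cam('wrist'); save(c,'pics/w14.png');pickle.dump(c,open('w14.pkl','wb'))
s=robot.read_state();print(s['t'],s['tool_pos'],s['opening'],s['force'])
print(delta((.535,-.262,.265),DOWN))
E
python3 tip.py w14.pkl pics/w14t.png
```

```text
14.975 [0.484  0.2712 0.2689] 0.045899677877525864 [ 0.8346  1.1281 -1.1268]
(array([-0.1105,  0.5242,  0.0019]), array([-0.0033, -0.0117,  0.3032]))
[[239.79 195.9 ]
 [239.64 186.59]
 [243.61 195.89]
 [243.5  186.59]
 [265.23 195.87]
 [265.32 186.56]
 [269.05 195.87]
 [269.18 186.56]]
```

View pics/w14t.png

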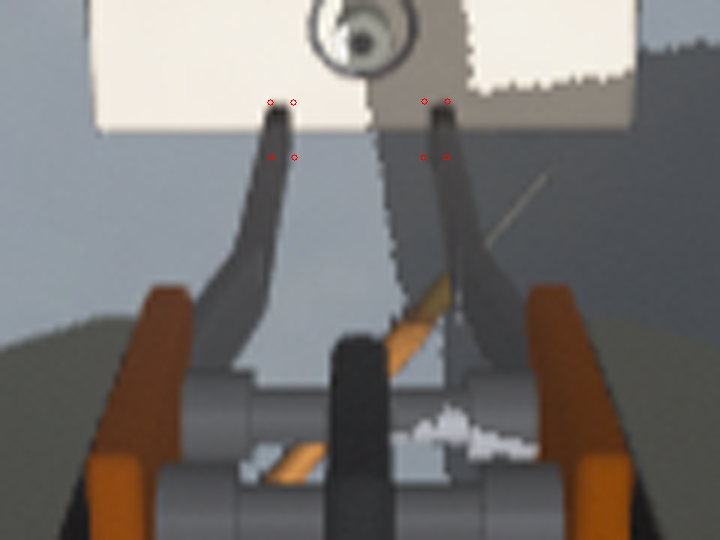

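Emit:
jog_arm(steps=[[0.51, -0.011, 0.053, -0.005, 0, 0, 0.03], [0.51, -0.022, 0.107, -0.005, 0, -0.01, 0.06], [0.51, -0.034, 0.16, -0.005, 0, -0.01, 0.1], [0.51, -0.045, 0.215, -0.005, 0, -0.01, 0.15], [0.51, -0.056, 0.267, -0.005, 0, -0.01, 0.2]])

```text
t: 15.6
tool_pos: [0.5094, -0.0021, 0.2711]
orientation: [-3.134, -0.159, 0.001]
force: [1.7, -0.2, -0.8]
opening: 0.046
```

```bash
python3 - <<'E'
from h import *
np.set_printoptions(precision=4,suppress=True)
s=robot.read_state();print(s['t'],s['tool_pos'],s['opening'],s['force'])
print(delta((.535,-.262,.265),DOWN))
E
```

```text
15.6 [ 0.5094 -0.0021  0.2711] 0.04603283888081017 [ 1.6623 -0.1766 -0.7887]
(array([-0.0008,  0.2612,  0.0053]), array([-0.0032,  0.0008,  0.1015]))
```

Emit:
jog_arm(steps=[[0.51, 0, 0.055, 0, 0, 0, 0.02], [0.51, 0, 0.11, 0, 0, 0, 0.04], [0.51, 0, 0.165, 0, 0, 0, 0.06], [0.51, -0.001, 0.215, 0.005, -0.003, 0.001, 0.08], [0.51, -0.001, 0.261, 0.005, -0.003, 0.001, 0.1]])

```text
t: 16.23
tool_pos: [0.5337, -0.2632, 0.2626]
orientation: [-3.14, -0.0, 0.004]
force: [0.3, 1.3, -0.1]
opening: 0.0456
```

Emit:
jog_arm(steps=[[0.51, 0, 0, 0, 0, 0, 0], [0.51, 0, 0, 0, 0, 0, 0]])

```text
t: 16.48
tool_pos: [0.533, -0.2625, 0.2607]
orientation: [-3.138, 0.0, 0.008]
force: [-0.2, -0.3, -0.1]
opening: 0.0458
```

```bash
python3 - <<'E'
from h import *
np.set_printoptions(precision=4,suppress=True)
s=robot.read_state();print(s['t'],s['tool_pos'],s['opening'],s['force'])
print(delta((.5353,-.2625,.225),DOWN))
E
```

```text
16.475 [ 0.533  -0.2625  0.2607] 0.045849673258227 [-0.2495 -0.2809 -0.0525]
(array([0.0025, 0.0001, 0.0357]), array([-0.004 ,  0.0053, -0.0001]))
```

Emit:
jog_arm(steps=[[0.51, 0.0025, 0, 0.02, -0.004, 0.005, 0], [0.51, 0.0025, 0, 0.04, -0.004, 0.005, 0], [0.51, 0.0025, 0, 0.046, -0.004, 0.005, 0], [0.51, 0.0025, 0, 0.046, -0.004, 0.005, 0], [0.51, 0.0025, 0, 0.046, -0.004, 0.005, 0]])

```text
t: 17.1
tool_pos: [0.5356, -0.2624, 0.2157]
orientation: [3.141, 0.0, 0.001]
force: [1.2, -0.2, -0.5]
opening: 0.0455
```

```bash
python3 - <<'E'
from h import *
np.set_printoptions(precision=4,suppress=True)
for n in ['wrist','scene']:
    c=cam(n); save(c,f'pics/{n}15.png')
s=robot.read_state();print(s['t'],s['tool_pos'],s['opening'],s['force'])
print(delta((.5354,-.2626,.131),DOWN))
a=cv2.imread('pics/wrist15.png')[140:240,205:305];a=cv2.resize(a,None,fx=4,fy=4,interpolation=cv2.INTER_CUBIC)
k=cv2.imread('pics/scene15.png')[180:280,290:390];k=cv2.resize(k,(400,400),interpolation=cv2.INTER_CUBIC)
cv2.imwrite('pics/m15.png',np.hstack([a,k]))
T=c['E']
E
```

```text
17.2 [ 0.5357 -0.2626  0.2158] 0.04532058506090183 [ 0.1146 -0.4953 -0.8416]
(array([-0.0004, -0.0001,  0.0848]), array([ 0.0008, -0.0011, -0.0001]))
```

View pics/m15.png

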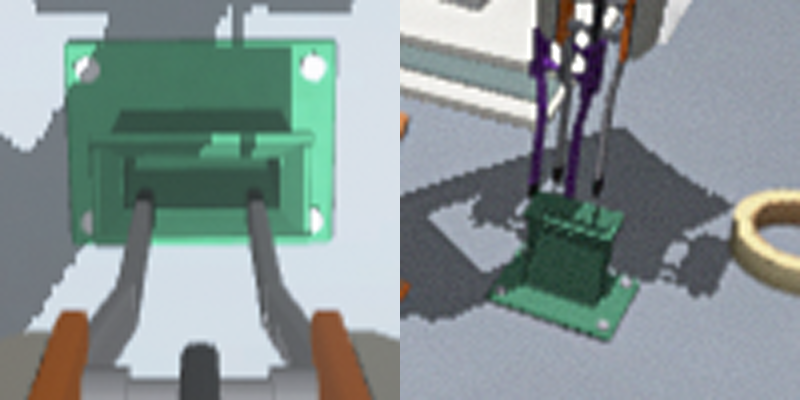

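Emit:
jog_arm(steps=[[0.51, -0.0003, 0, 0.012, 0, -0.001, 0], [0.51, -0.0003, 0, 0.024, 0, -0.001, 0], [0.51, -0.0003, 0, 0.036, 0, -0.001, 0], [0.51, -0.0003, 0, 0.036, 0, -0.001, 0]])

```text
t: 17.7
tool_pos: [0.5344, -0.262, 0.1776]
orientation: [-3.141, 0.0, 0.004]
force: [-0.1, 0.5, -0.9]
opening: 0.0458
```

```bash
python3 - <<'E'
from h import *
np.set_printoptions(precision=4,suppress=True)
s=robot.read_state();print(s['t'],s['tool_pos'],s['opening'],s['force'])
print(delta((.5354,-.2626,.131),DOWN))
E
```

```text
17.7 [ 0.5344 -0.262   0.1776] 0.045825307169194515 [-0.0715  0.5349 -0.8503]
(array([0.0011, 0.0006, 0.0466]), array([-0.0009,  0.0028, -0.0002]))
```

Emit:
jog_arm(steps=[[0.51, 0.001, 0.0005, 0.012, -0.001, 0.003, 0], [0.51, 0.001, 0.0005, 0.024, -0.001, 0.003, 0], [0.51, 0.001, 0.0005, 0.036, -0.001, 0.003, 0], [0.51, 0.001, 0.0005, 0.043, -0.001, 0.003, 0], [0.51, 0.001, 0.0005, 0.043, -0.001, 0.003, 0]])

```text
t: 18.32
tool_pos: [0.5348, -0.2622, 0.1337]
orientation: [-3.141, 0.0, 0.002]
force: [-0.4, 0.0, -0.4]
opening: 0.0457
```

Emit:
jog_arm(steps=[[0.51, 0, 0, 0.002, 0, 0, 0], [0.51, 0, 0, 0.002, 0, 0, 0]])

```text
t: 18.58
tool_pos: [0.5349, -0.2623, 0.1319]
orientation: [-3.141, 0.0, 0.001]
force: [-0.4, 1.0, -1.2]
opening: 0.0459
```

Emit:
jog_arm(steps=[[0.51, 0, 0, 0.002, 0, 0, 0], [0.51, 0, 0, 0.002, 0, 0, 0]])

```text
t: 18.82
tool_pos: [0.5354, -0.2626, 0.1307]
orientation: [3.141, -0.0, 0.001]
force: [-0.4, 1.0, 3.6]
opening: 0.0459
```

Emit:
jog_arm(steps=[[0.48, 0, 0, 0, 0, 0, 0], [0.44, 0, 0, 0, 0, 0, 0], [0.38, 0, 0, 0, 0, 0, 0], [0.25, 0, 0, 0, 0, 0, 0], [0, 0, 0, 0, 0, 0, 0]])

```text
t: 19.45
tool_pos: [0.5354, -0.2625, 0.1306]
orientation: [3.141, -0.0, 0.001]
force: [0.8, -0.5, 0.3]
opening: 0.073
```

Emit:
jog_arm(steps=[[0, 0, 0, 0, 0, 0, 0], [0, 0, 0, 0, 0, 0, 0], [0, 0, 0, -0.02, 0, 0, 0], [0, 0, 0, -0.05, 0, 0, 0], [0, 0, 0, -0.08, 0, 0, 0]])

```text
t: 20.08
tool_pos: [0.5356, -0.2627, 0.2131]
orientation: [3.141, -0.0, 0.002]
force: [0.3, 0.1, 0.3]
opening: 0.093
```

Emit:
jog_arm(steps=[[0, 0, 0, -0.04, 0, 0, 0], [0, -0.03, 0, -0.08, 0, 0, 0], [0, -0.06, 0, -0.1, 0, 0, 0], [0, -0.06, 0, -0.1, 0, 0, 0]])

```text
t: 20.58
tool_pos: [0.4753, -0.2634, 0.3178]
orientation: [3.137, -0.002, 0.011]
force: [1.4, -0.1, 0.2]
opening: 0.093
```

```bash
python3 - <<'E'
from h import *
import pickle
np.set_printoptions(precision=4,suppress=True)
for n in ['wrist','scene','side']:
    c=cam(n); save(c,f'pics/{n}16.png');pickle.dump(c,open(f'{n}16.pkl','wb'))
s=robot.read_state();print(s['t'],s['tool_pos'],s['opening'],s['force'])
a=cv2.imread('pics/scene16.png')[160:280,290:410];a=cv2.resize(a,(400,400),interpolation=cv2.INTER_CUBIC)
k=cv2.imread('pics/scene16.png')[175:225,140:210];k=cv2.resize(k,(400,286),interpolation=cv2.INTER_CUBIC);k=cv2.copyMakeBorder(k,0,114,0,0,0)
cv2.imwrite('pics/m16.png',np.hstack([a,k]))
E
```

```text
20.725 [ 0.4757 -0.2624  0.3131] 0.09313879533396295 [ 0.0487 -0.1213  0.2952]
```

View pics/m16.png

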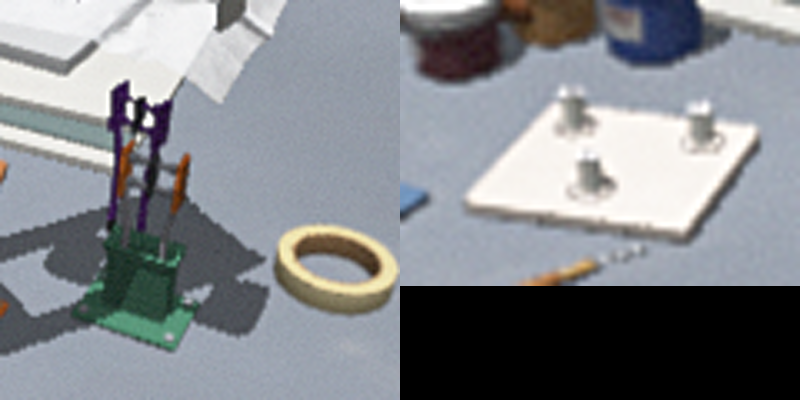

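View pics/wrist16.png

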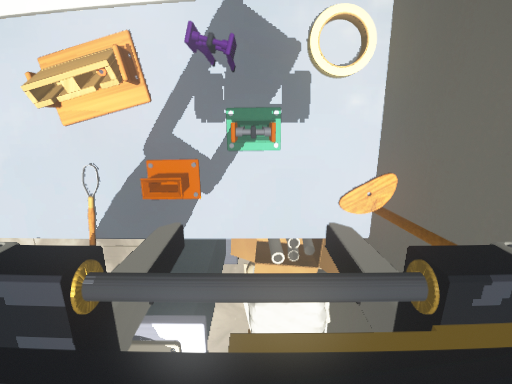

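View pics/side16.png

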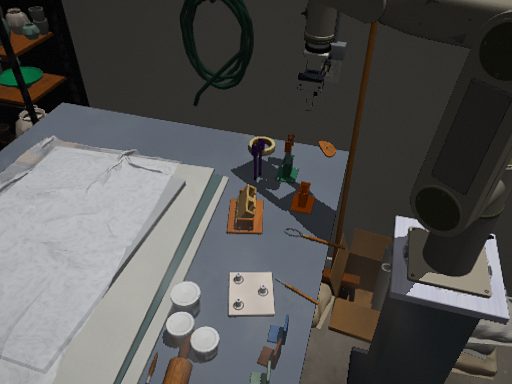

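```bash
python3 - <<'E'
from h import *
import pickle
def m(fn):
    im=pickle.load(open(fn,'rb'))['image'];h=cv2.cvtColor(im,cv2.COLOR_RGB2HSV)
    k=cv2.inRange(h,(3,150,90),(16,255,255))[195:232,320:352];ys,xs=np.where(k>0);return xs.min(),xs.max(),ys.min(),ys.max(),xs.mean(),ys.mean()
print(m('scene0.pkl'),m('scene16.pkl'))
robot.close_job()
E
```

```text
(np.int64(5), np.int64(26), np.int64(7), np.int64(28), np.float64(14.514705882352942), np.float64(16.897058823529413)) (np.int64(5), np.int64(26), np.int64(7), np.int64(28), np.float64(13.916666666666666), np.float64(16.716666666666665))
the job is handed in; nothing more can be done
```

The white prop now stands upright inside the empty ring on the kiln shelf. The tongs are back upright in the green stand, and I handed the job in at about 21 s of the 58 s limit.

- **Fetching:** I took the tongs from the stand, squeezed the white prop in the left slot with their jaws, and lifted it out along the slot's axis. I lowered it until it touched the shelf (about 6 N), released it and backed away.
- **Final pictures:** All three cameras showed the prop upright and centred in its ring. The brown prop was still in its slot, and the tape roll and blue tub looked undisturbed.
- **Tongs seated:** The tongs touched the pocket floor at the same height at which I had gripped them. Their grip plates in the final scene picture span the same pixels as at the start, to within about half a pixel on average.
- **Forces:** The wrist force readings I took never exceeded about 7 N.

Two readings disagreed slightly:

- **Grip width:** With the prop gripped, the gripper opening was 34 mm where about 36 mm was expected, probably because the rubber compressed. The prop held without slipping.
- **Slot axis:** In the wrist camera the slot's axis looked 2–3 degrees off the nominal 30 degrees. I corrected the tongs' position by eye, and they entered without any force on the walls.

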